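Load a relay test fixture and hold the probe press at test depth

TASK

Lay the three relay modules in the three pockets of the test fixture's pulled-out shuttle, one to a pocket, lying flat with the grey terminal strips on the right as seen from the robot, so that they will lie under the spring pins; then push the shuttle fully home under the press. Press the palm knob 18 mm down, until the dark ring on its rod meets the top of the collar, and finish while still holding it there: never drive it down to its stop, and do not shove the tin, cutter and marker about.

Things in the scene. Friction and masses are not known exactly. Their poses are not given: they have to be found in the camera images.
- fixture: bench test fixture, fixed to the worktop: painted base plate 190 x 276 mm, two steel columns 14 mm thick at y = +-120 mm, cross beam (x +-20, y +-138, z 100 to 116 mm) with a collar (30 mm wide, top at z = 136 mm), under it the press head plate (x +-34, y +-109 mm, underside z = 83 mm at rest, spring pins below it). Origin on the worktop under the press axis; x along the shuttle's way in, away from the robot, y to the left, z up
- shuttle (a joint): travel of the shuttle, the flat grey slide with three pockets, in m: 0 is right out towards the robot (loading), 0.095 is home under the press against its end stop. About 3 N of friction, it stays where it is left; starts at 0 to 0.010
- shuttle_knob (a point): upright black knob on the shuttle's front apron, 22 mm thick, standing 37 mm above the shuttle's top face (which is 30 mm above the worktop); the point is on its axis, 22 mm above that face. Push it along the fixture's +x, or pinch it
- pocket_1 (a point): left pocket of the shuttle: low black guides 9 mm high with outward-leaning faces, about 1.5 mm clearance all round a seated module, open at the middle of both long sides for the fingers (50 mm free along x). The point is where the middle of a seated module (its _center) comes, 8 mm above the pocket floor, which is 30 mm above the worktop. x along the pocket's length and the shuttle's travel, y to the left; pockets are 72 mm apart along y
- pocket_2 (a point): middle pocket of the shuttle: low black guides 9 mm high with outward-leaning faces, about 1.5 mm clearance all round a seated module, open at the middle of both long sides for the fingers (50 mm free along x). The point is where the middle of a seated module (its _center) comes, 8 mm above the pocket floor, which is 30 mm above the worktop. x along the pocket's length and the shuttle's travel, y to the left; pockets are 72 mm apart along y
- pocket_3 (a point): right pocket of the shuttle: low black guides 9 mm high with outward-leaning faces, about 1.5 mm clearance all round a seated module, open at the middle of both long sides for the fingers (50 mm free along x). The point is where the middle of a seated module (its _center) comes, 8 mm above the pocket floor, which is 30 mm above the worktop. x along the pocket's length and the shuttle's travel, y to the left; pockets are 72 mm apart along y
- module_1_center (a point): relay module (all three alike): green board in a black plastic carrier tray, 76 mm long (x), 44 mm wide (y), tray walls 12 mm high, to be gripped across the 44 mm; four cube relays on the +y half reach 21 mm, a grey terminal strip runs along the -y edge. 80 to 170 g. The point is in its middle, 8 mm above its underside; x along its length, y towards the relays. It lies flat on the worktop, x within 0.4 rad of the world's x
- module_1_strip (a point): module 1: middle of the top of its grey terminal strip (56 x 6.5 mm), 14 mm to -y of the middle, 15.5 mm above the underside
- module_2_center (a point): relay module (all three alike): green board in a black plastic carrier tray, 76 mm long (x), 44 mm wide (y), tray walls 12 mm high, to be gripped across the 44 mm; four cube relays on the +y half reach 21 mm, a grey terminal strip runs along the -y edge. 80 to 170 g. The point is in its middle, 8 mm above its underside; x along its length, y towards the relays. It lies flat on the worktop, x within 0.4 rad of the world's x
- module_2_strip (a point): module 2: middle of the top of its grey terminal strip (56 x 6.5 mm), 14 mm to -y of the middle, 15.5 mm above the underside
- module_3_center (a point): relay module (all three alike): green board in a black plastic carrier tray, 76 mm long (x), 44 mm wide (y), tray walls 12 mm high, to be gripped across the 44 mm; four cube relays on the +y half reach 21 mm, a grey terminal strip runs along the -y edge. 80 to 170 g. The point is in its middle, 8 mm above its underside; x along its length, y towards the relays. It lies flat on the worktop, x within 0.4 rad of the world's x
- module_3_strip (a point): module 3: middle of the top of its grey terminal strip (56 x 6.5 mm), 14 mm to -y of the middle, 15.5 mm above the underside
- palm_top (a point): middle of the top of the black mushroom palm knob (50 mm wide, nearly flat on top) on the press head; 180 mm above the worktop at rest. Press it straight down; the point goes down with it
- press_head (a joint): how far the press head is down, in m: 0 at rest (spring returns it), 0.018 is the test depth, 0.024 its stop. It takes about 3 N to start, the pins meet the terminals at 0.014, and about 13 N hold it at 0.018. A dark ring on the rod, 18 mm above the collar at rest, meets the collar's top at test depth
- probes_1 (a joint): how far the left row of ten sprung brass pins is pushed up into its holder, in m: 0 free, about 0.004 at test depth over a seated module
- probes_2 (a joint): how far the middle row of ten sprung brass pins is pushed up into its holder, in m: 0 free, about 0.004 at test depth over a seated module
- probes_3 (a joint): how far the right row of ten sprung brass pins is pushed up into its holder, in m: 0 free, about 0.004 at test depth over a seated module
- flux_tin: bystander: round tin 34 mm wide, 22 mm high, loose on the worktop; origin under its middle
- side_cutter: bystander: small side cutter 37 x 125 x 10 mm lying loose (length along y); origin under its middle
- marker: bystander: felt marker 13 x 132 mm lying loose (length along y); origin under its middle

How it is judged:
By the outcome, as a careful person would: the job done as asked, in the order asked, and still so for the second after the job is handed in, while the arm keeps its last pose, push and grip.
It also fails if it takes over 72 s, if anything falls off the work surface, if the arm or the gripper's body presses on something with over 40 N, if the wrist force passes 120 N, or if a joint passes its speed limit or range.

ROBOT

A 6-joint arm with a two-finger parallel gripper is mounted at the origin on a cart in front of the work surface, level with it; the furniture and walls round the work are solid. World frame = base frame: x ahead of the robot, y to its left, z up, the work surface at z = 0. Lengths are in mm, angles in rad, forces in N, time in s.
With the tool pointing down it reaches from about 350 to 800 mm from the base axis. Payload 7.3 kg.
Tool frame: the origin (TCP) lies at the very end of the fingers, on their centre line; the grasp point (between the pads) lies behind it (manip.grip_depth is the z of the grasp point in the tool frame, in mm); z points along the fingers, y is the direction in which the jaws open and shut (so a half turn about z gives the same grasp; the last joint's range is limited). The gripper opens to 85 mm and grips with 20 to 120 N. Pads are 22 mm wide; open, the fingers measure 114 mm over their backs; the gripper's body (76 mm by 85 mm) begins 54 mm behind the grasp point. The pads swing forward as they close: fully open they stand 13 mm farther back than shut.
Start: joints at [-1.247, 0.342, 1.524, -0, 1.275, -0.146], TCP at [237.696, -468.131, 210.922] pointing down, gripper open.
Joint ranges: [-2.53, 2.53], [-0.77, 2.02], [0.04, 2.7], [-1, 4.14], [0.28, 2.66], [-3.11, 3.11]. Speed limits (rad/s): [2.57, 2.57, 3.14, 3.14, 3.14, 3.14].

INTERFACE

Orientations are given as a unit quaternion [x, y, z, w].
In Python, from station import manip, camera, camera_model, models gives the robot as it stands.
- The arm moves only by the shell command python3 -m jog 'ROWS' [FORCE]. ROWS is text: rows parted by semicolons, each of 7 numbers parted by spaces: the shift along the tool's x, y, z in m, then the turn, a rotation vector about the tool's x, y, z in rad, then the finger opening in m, from 0 to 0.0854. In form: dx dy dz wx wy wz claw; .... A call has 1 to 20 rows; each row is the pose to reach, as a shift and turn from the pose measured when the call began, along the tool's axes at that moment; what a row does not reach only later rows make up. A row lasts 1/12 s, in which the tool goes at most 41.7 mm and 7.16 degrees, less where a joint would pass 70% of its speed; a pose out of reach is approached as far as the arm can. A call with a gripper value outside its range is refused whole. The fingers move at their own pace and stop on an object; FORCE is the grip in N (left out, the last holds). Time passes only in rows, so rows that repeat a pose let the fingers close. It gives the time, the measured TCP pose, the force and the opening at its end, in the units of the state.
- manip.observe(): the state, without advancing time (a new reading comes with each control period).
- camera(name): name is "scene" or "top" or "wrist"; returns the picture (420x560x3 uint8, red, green, blue); there is no depth.
- camera_model(name): a dict with "camera_matrix" (3x3 intrinsics, pixels), "xyz" and "attitude" of the camera in the world. Camera axes: x right, y up, looking along -z (the intrinsics and any distortion apply to the point x, -y, -z); pixel columns grow to the right and rows downward; lengths in mm; the calibration is good to about 2 mm. A picture is of the moment at which its call begins: read the wrist's pose just before it. camera_model takes no time and is no camera call; for the wrist camera it gives the pose at the moment of the call.
- manip.job_done(): hands the job in, once; it reports no verdict.
Trained networks look in the newest picture that a camera, given by its name, has taken for a name from the list of things; names that differ only in an ending like _2 or _b are one class to them, and where a whole thing is asked for, a point or a joint stands for the part that bears it (a point fixed in the world has none). Each returns a list of dicts, best first, with "p" (0 to 1); they miss things now and then, are a little off and sometimes report something else, mostly with a low value. They report only what shows in the picture. A call takes as long as a camera call.
- models.look_for(camera, name): "pixel" ([row, column] in pixels, amid what is visible of it).
- models.outline_of(camera, name): "region" (420x560 bool, what is visible of it) and "pixel" ([row, column] in pixels, amid what is visible of it).
The state is a dict: "time": time; "q": joint angles; "dq": joint speeds; "effort": joint torques, N m; "tcp_pos": TCP position; "orientation": TCP orientation; "force": force on the tool from outside, world axes, zero at the start; "wrist_torque": the same for the moment, N m; "gripper_width": finger opening in mm.
Only numpy, scipy, OpenCV 4.12 (cv2) and the standard library are available. Lean on these libraries where they do the work, as an engineer would, in place of code of your own. Each camera call takes 0.05 s, during which the arm holds its last target.

## Working session

There is one attempt and no reset: what is moved stays moved. The work goes in short steps, Python scripts to look and compute and a shell command to move; the robot and the scene stay as the last step left them, time stands still between calls to the robot, and variables do not carry over. Pictures are saved under pics/ and viewed, and the job is handed in when it is done.

```bash
ls; mkdir -p pics; python3 - <<'E'
from station import manip, camera, camera_model, models
import cv2
print(manip.observe(), manip.grip_depth)
for c in ["scene","top","wrist"]:
    im=camera(c); cv2.imwrite(f"pics/{c}0.png",im[:,:,::-1])
    m=camera_model(c); print(c,m)
E
```

```text
pics
{'time': 0.0, 'q': array([-1.24698417e+00,  3.42744421e-01,  1.52506093e+00, -4.06566849e-05,
        1.27539676e+00, -1.46018153e-01]), 'dq': array([ 0.00115574,  0.00102907, -0.00010668, -0.00125582,  0.00183017,
       -0.00103644]), 'effort': array([-1.75105542e-03, -4.33683014e+01, -2.46009493e+01, -3.48375279e-04,
        7.83036783e-03, -2.32643276e-05]), 'tcp_pos': array([ 237.5393253 , -467.67830332,  210.19940554]), 'orientation': array([ 9.72532397e-01,  2.32766166e-01, -9.08098505e-05, -7.99822347e-04]), 'force': array([ 0.33568129, -0.45197484,  0.65030691]), 'wrist_torque': array([-0.04523731,  0.00779831,  0.02105858]), 'gripper_width': 85.36618229255829} -18.700000000000003
scene {'camera_matrix': array([[515.62190989,   0.        , 285.55359499],
       [  0.        , 515.62190989, 214.87996567],
       [  0.        ,   0.        ,   1.        ]]), 'xyz': array([  27.7466639 , -949.38018855, 1127.06748879]), 'attitude': array([ 0.37526762, -0.08726233, -0.23544528,  0.89225838])}
top {'camera_matrix': array([[442.51569099,   0.        , 282.08239192],
       [  0.        , 442.51569099, 213.29187959],
       [  0.        ,   0.        ,   1.        ]]), 'xyz': array([ 360.67060312,  -18.93419235, 1088.08672843]), 'attitude': array([ 0.03367015, -0.05732792, -0.69687623,  0.71410318])}
wrist {'camera_matrix': array([[336.19378257,   0.        , 275.88724928],
       [  0.        , 336.19378257, 209.6354562 ],
       [  0.        ,   0.        ,   1.        ]]), 'xyz': array([ 295.68833479, -438.35366681,  373.37387105]), 'attitude': array([-0.11170974,  0.0685065 , -0.51920078,  0.84454624])}
```

View pics/top0.png

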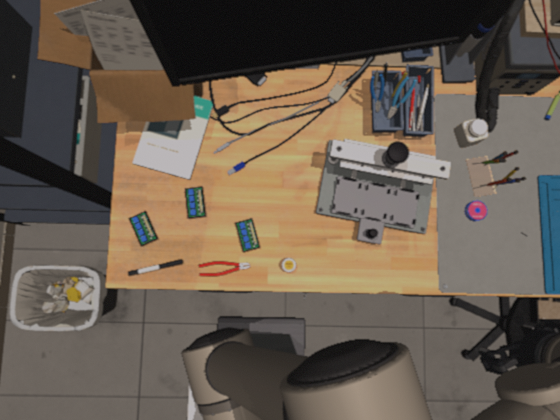

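View pics/scene0.png

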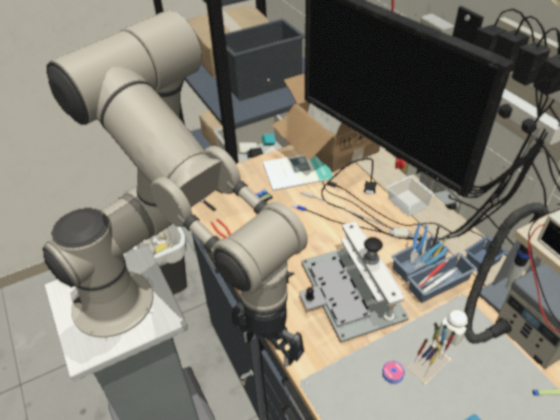

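View pics/wrist0.png

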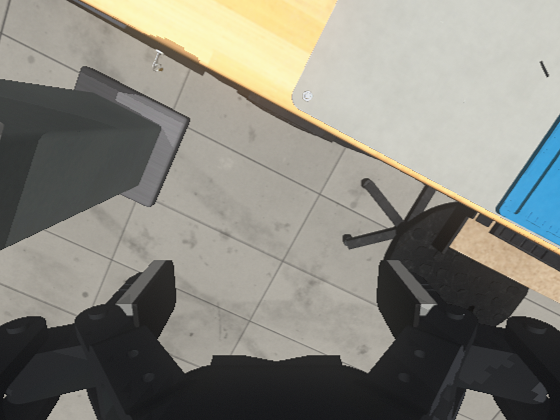

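```bash
cat > h.py <<'E'
from station import manip, camera, camera_model, models
import numpy as np, cv2
from scipy.spatial.transform import Rotation as R
def unproj(m,rc,z):
    K=np.array(m["camera_matrix"]); A=R.from_quat(m["attitude"]).as_matrix()
    rc=np.atleast_2d(np.asarray(rc,float))
    d=np.c_[(rc[:,1]-K[0,2])/K[0,0], -(rc[:,0]-K[1,2])/K[1,1], -np.ones(len(rc))]@A.T
    o=np.array(m["xyz"]); return o+d*((z-o[2])/d[:,2])[:,None]
def proj(m,P):
    K=np.array(m["camera_matrix"]); A=R.from_quat(m["attitude"]).as_matrix()
    c=(np.atleast_2d(P)-m["xyz"])@A
    return np.c_[K[1,2]-K[1,1]*c[:,1]/-c[:,2], K[0,2]+K[0,0]*c[:,0]/-c[:,2]]
def save(c,name):
    m=camera_model(c); im=camera(c); cv2.imwrite(f"pics/{name}.png",im[:,:,::-1]); return m,im
def rectof(m,reg,z):
    rc=np.argwhere(reg); p=unproj(m,rc,z)[:,:2].astype(np.float32)
    (c,s,a)=cv2.minAreaRect(p); return c,s,a
E
python3 - <<'E'
from h import *
m,im=save("top","t1")
zs={"module_1_center":12,"module_1_strip":15.5,"pocket_1":38,"shuttle_knob":67,"palm_top":180,"flux_tin":22,"side_cutter":8,"marker":12,"fixture":12,"shuttle":30}
for n,z in zs.items():
    for d in models.look_for("top",n)[:5]:
        print(n,round(d["p"],2),np.round(d["pixel"],1),np.round(unproj(m,d["pixel"],z)[0],1))
for n,z in [("module_1_center",12),("shuttle",30),("module_1_strip",15.5),("fixture",12)]:
    for d in models.outline_of("top",n)[:4]:
        print(n,round(d["p"],2),np.round(d["pixel"],1),d["region"].sum(),rectof(m,d["region"],z))
cv2.imwrite("pics/t1crop.png",cv2.resize(im[110:300,110:470,::-1],None,fx=2.2,fy=2.2,interpolation=cv2.INTER_CUBIC))
print(manip.observe()["time"])
E
```

```text
module_1_center 0.78 [226.5 144.3] [459.4 279.   12. ]
module_1_strip 0.58 [227.6 142.6] [456.3 281.9  15.5]
module_1_strip 0.31 [264.5 224. ] [372.5  83.2  15.5]
module_1_strip 0.25 [158.8 390.6] [ 645.  -322.4   15.5]
pocket_1 0.94 [204.7 369.5] [ 523.7 -263.5   38. ]
shuttle_knob 0.6 [205.9 374.2] [ 516.7 -267.9   67. ]
palm_top 0.78 [161.2 398.8] [ 596.7 -293.4  180. ]
palm_top 0.2 [199.9 195.3] [501.8 131.7 180. ]
flux_tin 0.43 [264.2 291.7] [376.8 -78.9  22. ]
side_cutter 0.92 [264.6 221. ] [372.2  91.2   8. ]
side_cutter 0.23 [203.9 372.1] [ 530.6 -277.     8. ]
marker 0.68 [269.8 158.1] [356.4 240.   12. ]
marker 0.34 [266.3 227.4] [368.4  75.3  12. ]
marker 0.31 [205.2 371. ] [ 526.6 -273.3   12. ]
fixture 0.92 [185.8 377.9] [ 576.  -290.8   12. ]
fixture 0.22 [228.5 145.1] [454.6 276.8  12. ]
shuttle 0.62 [205.  375.2] [ 524.6 -279.4   30. ]
shuttle 0.25 [203.5 197. ] [516.4 152.1  30. ]
module_1_center 0.82 [229.1 144.4] 572 ((454.5164794921875, 280.9124755859375), (75.66932678222656, 44.776302337646484), 27.92428970336914)
module_1_center 0.73 [234.9 251.6] 583 ((444.7684
[... 345 characters left out ...]
097290039062)
module_1_strip 0.67 [230.9 146.4] 603 ((453.9105224609375, 279.2635192871094), (78.87528991699219, 47.41463851928711), 28.971403121948242)
module_1_strip 0.52 [266.6 223.7] 348 ((363.0877990722656, 81.68983459472656), (35.63601303100586, 117.07926940917969), 1.3125299215316772)
module_1_strip 0.16 [204.3 378. ] 3699 ((508.76495361328125, -279.7840270996094), (209.2582244873047, 149.5745849609375), 80.18402099609375)
fixture 0.74 [189.2 377.7] 9648 ((562.59423828125, -303.27398681640625), (315.2852478027344, 269.5174255371094), 79.51839447021484)
fixture 0.31 [204.9 375.6] 3628 ((509.141845703125, -281.13873291015625), (209.7021484375, 150.18942260742188), 80.57960510253906)
0.9
```

View pics/t1crop.png

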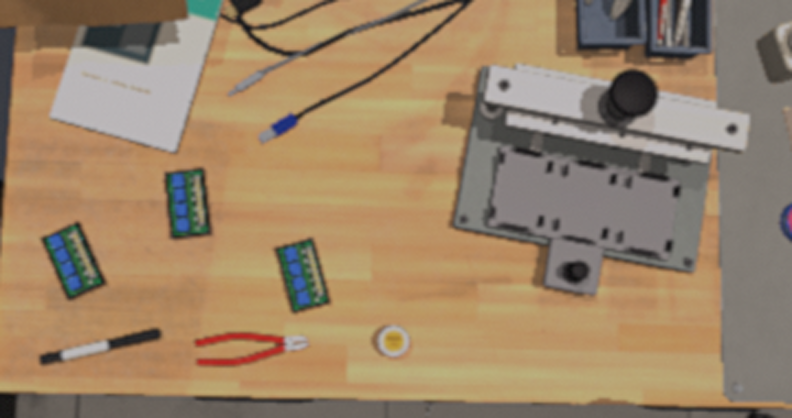

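```bash
cat >> h.py <<'E'
def tgt(x,y,z,psi):  # tool down, tool x axis at angle psi
    return np.array([x,y,z],float), R.from_matrix(np.array([[np.cos(psi),np.sin(psi),0],[np.sin(psi),-np.cos(psi),0],[0,0,-1]]))
def row(x,y,z,psi,quiet=False):
    o=manip.observe(); p,Rt=tgt(x,y,z,psi); Rc=R.from_quat(o["orientation"])
    d=Rc.inv().apply(p-o["tcp_pos"])/1000; w=(Rc.inv()*Rt).as_rotvec()
    n=max(np.linalg.norm(d)*1000/41.7,np.degrees(np.linalg.norm(w))/7.16)
    print("row",np.round(d,4),np.round(w,4),"n>=%.1f"%n)
def st():
    o=manip.observe(); M=R.from_quat(o["orientation"]).as_matrix()
    print("t%.2f"%o["time"],"tcp",np.round(o["tcp_pos"],1),"psi %.4f"%np.arctan2(M[1,0],M[0,0]),"tilt",np.round(M[:2,2],4),"F",np.round(o["force"],1),"w %.1f"%o["gripper_width"],"q",np.round(o["q"],2))
E
python3 - <<'E'
from h import *
st()
m=camera_model("wrist");o=manip.observe();Rc=R.from_quat(o["orientation"]);Ca=R.from_quat(m["attitude"])
print("cam pos in tool",Rc.inv().apply(m["xyz"]-o["tcp_pos"]),"look",(Rc.inv()*Ca).apply([0,0,-1]))
row(400,0,260,1.95)
row(430,150,230,np.pi)
E
```

```text
t0.90 tcp [ 237.7 -468.2  210.9] psi 0.4698 tilt [ 0.     -0.0002] F [-0.3 -0.3  0.1] w 85.2 q [-1.25  0.34  1.52 -0.    1.28 -0.15]
cam pos in tool [  65.17407801   -0.17040182 -162.95791757] look [-0.2599792   0.00097755  0.96561372]
row [ 0.3566 -0.344  -0.0491] [ 1.0000e-04  1.0000e-04 -1.4802e+00] n>=11.9
row [ 0.4513 -0.4641 -0.0191] [ 0.0000e+00  2.0000e-04 -2.6718e+00] n>=21.4
```

```bash
R="0.4513 -0.4641 -0.02 0 0 -2.67 0.085"; python3 -m jog '0.4513 -0.4641 -0.02 0 0 -2.67 0.085;0.4513 -0.4641 -0.02 0 0 -2.67 0.085;0.4513 -0.4641 -0.02 0 0 -2.67 0.085;0.4513 -0.4641 -0.02 0 0 -2.67 0.085;0.4513 -0.4641 -0.02 0 0 -2.67 0.085;0.4513 -0.4641 -0.02 0 0 -2.67 0.085;0.4513 -0.4641 -0.02 0 0 -2.67 0.085;0.4513 -0.4641 -0.02 0 0 -2.67 0.085;0.4513 -0.4641 -0.02 0 0 -2.67 0.085;0.4513 -0.4641 -0.02 0 0 -2.67 0.085;0.4513 -0.4641 -0.02 0 0 -2.67 0.085;0.4513 -0.4641 -0.02 0 0 -2.67 0.085;0.4513 -0.4641 -0.02 0 0 -2.67 0.085;0.4513 -0.4641 -0.02 0 0 -2.67 0.085;0.4513 -0.4641 -0.02 0 0 -2.67 0.085;0.4513 -0.4641 -0.02 0 0 -2.67 0.085;0.4513 -0.4641 -0.02 0 0 -2.67 0.085;0.4513 -0.4641 -0.02 0 0 -2.67 0.085;0.4513 -0.4641 -0.02 0 0 -2.67 0.085;0.4513 -0.4641 -0.02 0 0 -2.67 0.085'
python3 - <<'E'
from h import *
st(); row(430,150,230,np.pi)
E
```

```text
time: 2.57
tcp_pos: [429.9, 150.3, 230.8]
orientation: [0.082, 0.997, -0.0, -0.0]
force: [-0.5, 0.4, 0.2]
gripper_width: 85.2
t2.57 tcp [429.9 150.3 230.8] psi 2.9767 tilt [-0.0001 -0.0002] F [-0.5  0.4  0.2] w 85.2 q [ 0.17  0.2   1.67 -0.    1.28 -1.24]
row [-0.0001 -0.0003  0.0008] [-2.000e-04 -1.000e-04 -1.649e-01] n>=1.3
```

```bash
python3 -m jog '0 0 0 0 0 -0.12 0.085; 0 0 0 0 0 -0.165 0.085; 0 0 0 0 0 -0.165 0.085'
python3 - <<'E'
from h import *
st(); m,im=save("wrist","w1")
for n in ["module_1_center","module_1_strip"]:
  for d in models.outline_of("wrist",n)[:5]:
    c,s,a=rectof(m,d["region"],12)
    print(n,round(d["p"],2),np.round(d["pixel"],1),d["region"].sum(),np.round(c,1),np.round(s,1),round(a,1))
E
```

```text
time: 2.82
tcp_pos: [429.9, 150.4, 230.9]
orientation: [-0.001, 1.0, -0.0, 0.0]
force: [0.5, -0.6, -0.2]
gripper_width: 85.3
t2.82 tcp [429.9 150.4 230.9] psi -3.1397 tilt [ 0.     -0.0001] F [ 0.5 -0.6 -0.2] w 85.3 q [ 0.17  0.2   1.67 -0.    1.28 -1.4 ]
module_1_center 0.9 [198.  388.7] 2444 [453.9 282.2] [76.8 45.7] 25.9
module_1_strip 0.97 [199.  391.1] 2427 [453.4 282.5] [76.2 45.6] 25.9
```

View pics/w1.png

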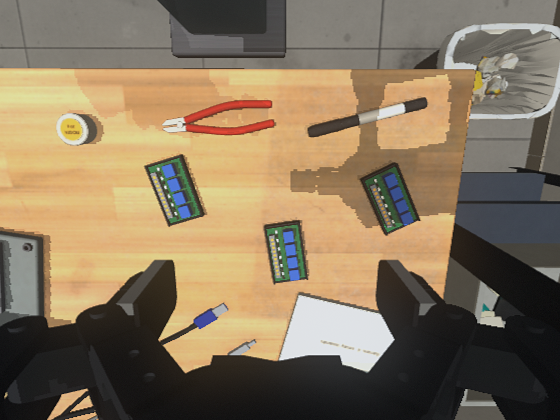

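```bash
cat >> h.py <<'E'
from scipy.optimize import minimize
def modmask(im,rc,half=70):
    f=im.astype(float); wood=(f[:,:,0]>1.35*f[:,:,2])&(f[:,:,0]>f[:,:,1]*1.08)
    mk=(~wood).astype(np.uint8)
    r,c=map(int,rc); w=np.zeros_like(mk); w[max(0,r-half):r+half,max(0,c-half):c+half]=1; mk*=w
    mk=cv2.morphologyEx(mk,cv2.MORPH_CLOSE,np.ones((5,5),np.uint8)); mk=cv2.morphologyEx(mk,cv2.MORPH_OPEN,np.ones((3,3),np.uint8))
    n,l,s,cen=cv2.connectedComponentsWithStats(mk)
    k=1+np.argmax(s[1:,4]); o=(l==k).astype(np.uint8)
    cs,_=cv2.findContours(o,cv2.RETR_EXTERNAL,cv2.CHAIN_APPROX_NONE); cv2.drawContours(o,cs,-1,1,-1); return o
def modpts(x,y,a,z0=0):
    P=[[sx*38,sy*22,z] for sx in(-1,1) for sy in(-1,1) for z in(0,12)]
    P+=[[sx*33,yy,21] for sx in(-1,1) for yy in(2,18)]
    P=np.array(P,float); c,s=np.cos(a),np.sin(a)
    return np.c_[x+c*P[:,0]-s*P[:,1],y+s*P[:,0]+c*P[:,1],P[:,2]+z0]
def fitmod(m,mk,x0,z0=0):
    S=8
    def hull(v):
        p=proj(m,modpts(v[0]*10,v[1]*10,v[2]/5,z0))[:,::-1]; return cv2.convexHull(((p)*(1<<S)).astype(np.int32).reshape(-1,1,2))
    tgt_=cv2.GaussianBlur(mk.astype(np.float32),(0,0),1.0)
    def cost(v):
        im=np.zeros(mk.shape,np.uint8); cv2.fillConvexPoly(im,hull(v),255,cv2.LINE_AA,S)
        return np.sum((cv2.GaussianBlur(im.astype(np.float32)/255,(0,0),1.0)-tgt_)**2)
    v0=np.array([x0[0]/10,x0[1]/10,x0[2]*5]); best=None
    r=minimize(cost,v0,method="Nelder-Mead",options=dict(initial_simplex=np.vstack([v0]+[v0+d for d in np.eye(3)*0.6]),xatol=1e-3,fatol=.05))
    r=minimize(cost,r.x,method="Nelder-Mead",options=dict(initial_simplex=np.vstack([r.x]+[r.x+d for d in np.eye(3)*0.2]),xatol=1e-3,fatol=.05))
    return r.x[0]*10,r.x[1]*10,r.x[2]/5,r.fun,mk.sum()
E
python3 - <<'E'
from h import *
m=camera_model("wrist"); im=cv2.imread("pics/w1.png")[:,:,::-1]
vis=im[:,:,::-1].copy()
for rc,a in [((189,175),.35),((252,286),.1),((199,389),.42)]:
    mk=modmask(im,rc,45); p=unproj(m,rc,10)[0]
    f=fitmod(m,mk,(p[0],p[1],a)); print(np.round(f,3))
    cs,_=cv2.findContours(mk,cv2.RETR_EXTERNAL,cv2.CHAIN_APPROX_NONE);cv2.drawContours(vis,cs,-1,(0,0,255),1)
    q=proj(m,modpts(*f[:3])); 
    for r,c in q: cv2.circle(vis,(int(round(c)),int(round(r))),1,(255,255,0),-1)
cv2.imwrite("pics/w1v.png",cv2.resize(vis[130:300,130:440],None,fx=2.5,fy=2.5,interpolation=cv2.INTER_NEAREST))
E
```

```text
[4.45310e+02 2.81780e+01 3.16000e-01 3.69117e+02 2.40100e+03]
[5.23317e+02 1.61884e+02 1.44000e-01 1.90975e+02 1.95500e+03]
[4.56400e+02 2.85386e+02 4.71000e-01 3.47083e+02 2.15800e+03]
```

View pics/w1v.png

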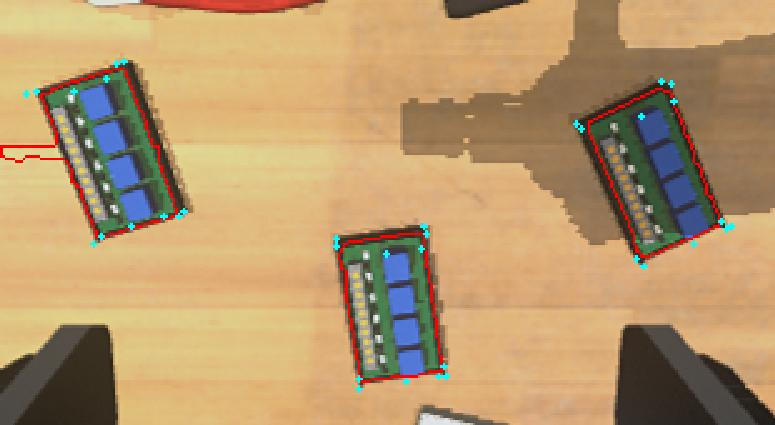

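```bash
python3 - <<'E'
from h import *
im=cv2.imread("pics/w1.png")[:,:,::-1]
print(im[200,352:372].tolist()); print(im[190,400:425].tolist());print(im[190,185:205].tolist())
E
```

```text
[[148, 119, 87], [145, 118, 85], [147, 118, 87], [148, 118, 86], [149, 118, 85], [148, 118, 85], [148, 118, 86], [147, 118, 85], [147, 116, 84], [146, 115, 85], [144, 115, 86], [143, 115, 86], [143, 116, 88], [144, 117, 89], [148, 119, 89], [134, 108, 78], [123, 98, 73], [82, 64, 47], [44, 35, 26], [55, 45, 38]]
[[58, 85, 154], [56, 87, 109], [51, 84, 48], [51, 85, 53], [50, 87, 56], [44, 59, 38], [43, 33, 27], [45, 38, 34], [83, 69, 54], [136, 112, 85], [153, 125, 96], [150, 122, 92], [148, 120, 89], [146, 118, 89], [147, 118, 87], [150, 118, 86], [151, 118, 83], [152, 119, 84], [154, 120, 86], [155, 122, 87], [155, 122, 89], [155, 123, 89], [154, 121, 86], [153, 121, 86], [157, 124, 89]]
[[73, 89, 63], [68, 88, 58], [72, 118, 76], [74, 132, 83], [73, 132, 83], [75, 141, 88], [72, 102, 69], [69, 58, 52], [63, 54, 44], [55, 47, 35], [59, 53, 39], [155, 120, 83], [186, 142, 99], [183, 143, 100], [214, 194, 132], [225, 216, 147], [223, 214, 145], [224, 216, 148], [224, 216, 148], [223, 215, 146]]
```

```bash
sed -i 's/    f=im.astype(float); wood=.*/    f=cv2.GaussianBlur(im,(0,0),.5).astype(float); wood=f[:,:,0]>100/' h.py
cat > fit1.py <<'E'
from h import *
def run(name,im,m,L):
    vis=im[:,:,::-1].copy(); out=[]
    for rc,a,h in L:
        mk=modmask(im,rc,h); p=unproj(m,rc,10)[0]
        f=fitmod(m,mk,(p[0],p[1],a)); print(np.round(f,3)); out.append(f)
        cs,_=cv2.findContours(mk,cv2.RETR_EXTERNAL,cv2.CHAIN_APPROX_NONE);cv2.drawContours(vis,cs,-1,(0,0,255),1)
        for r,c in proj(m,modpts(*f[:3])): cv2.circle(vis,(int(round(c)),int(round(r))),1,(255,255,0),-1)
    cv2.imwrite(f"pics/{name}.png",vis); return out
E
python3 - <<'E'
from fit1 import *
m=camera_model("wrist"); im=cv2.imread("pics/w1.png")[:,:,::-1]
run("w1v",im,m,[((189,175),.35,45),((252,286),.1,40),((199,389),.42,45)])
v=cv2.imread("pics/w1v.png");cv2.imwrite("pics/w1w.png",cv2.resize(v[130:300,130:440],None,fx=2.5,fy=2.5,interpolation=cv2.INTER_NEAREST))
E
```

```text
[4.44031e+02 3.18710e+01 2.90000e-01 4.40328e+02 2.12600e+03]
[5.22322e+02 1.61692e+02 1.48000e-01 9.19550e+01 2.08600e+03]
[4.54752e+02 2.83628e+02 4.61000e-01 6.62440e+01 2.51700e+03]
```

View pics/w1w.png

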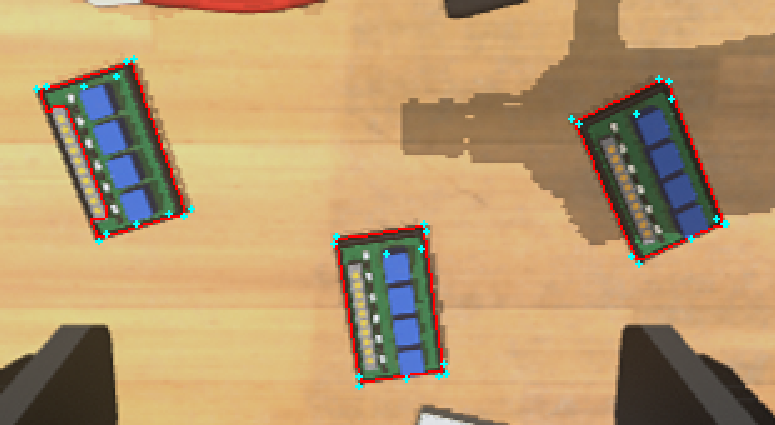

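```bash
python3 - <<'E'
from h import *
st(); row(522.3,161.7,120,np.pi+.148)
E
```

```text
t2.97 tcp [429.9 150.3 230.9] psi 3.1400 tilt [ 0.0001 -0.0002] F [-0.4 -0.1 -0.3] w 84.9 q [ 0.17  0.2   1.67 -0.    1.28 -1.4 ]
row [-0.0923  0.0116  0.1109] [-2.000e-04  1.000e-04 -1.496e-01] n>=3.5
```

```bash
python3 -m jog '-0.0923 0.0116 0.111 0 0 -0.15 0.06;-0.0923 0.0116 0.111 0 0 -0.15 0.06;-0.0923 0.0116 0.111 0 0 -0.15 0.06;-0.0923 0.0116 0.111 0 0 -0.15 0.06;-0.0923 0.0116 0.111 0 0 -0.15 0.06;-0.0923 0.0116 0.111 0 0 -0.15 0.06' 40
python3 - <<'E'
from fit1 import *
st(); m,im=save("wrist","w2"); 
p=proj(m,[522,162,10])[0]; print(p)
run("w2v",im,m,[(p,.148,75)])
E
```

```text
time: 3.47
tcp_pos: [521.7, 161.6, 119.0]
orientation: [-0.074, 0.997, -0.0, -0.001]
force: [0.4, 0.3, 1.0]
gripper_width: 60.0
t3.47 tcp [521.7 161.6 119. ] psi -2.9944 tilt [-0.0028 -0.0006] F [0.4 0.3 1. ] w 60.0 q [ 0.16  0.47  1.59 -0.    1.08 -1.56]
[202.13036532 276.93034562]
[5.22298e+02 1.62425e+02 1.59000e-01 1.94650e+02 4.58700e+03]
```

View pics/w2v.png

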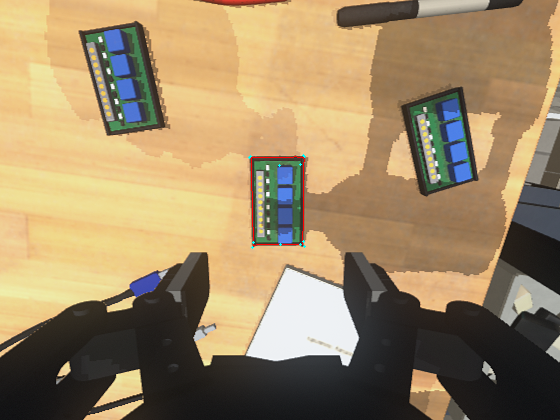

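```bash
python3 - <<'E'
from h import *
row(522.3,162.4,1.5,np.pi+.159)
E
```

```text
row [-0.0005  0.0006  0.1188] [-0.0001 -0.0005 -0.0114] n>=2.8
```

```bash
python3 -m jog '-0.0005 0.0006 0.04 0 0 -0.0114 0.06;-0.0005 0.0006 0.08 0 0 -0.0114 0.06;-0.0005 0.0006 0.105 0 0 -0.0114 0.06;-0.0005 0.0006 0.1188 0 0 -0.0114 0.06;-0.0005 0.0006 0.1188 0 0 -0.0114 0.06;-0.0005 0.0006 0.1188 0 0 -0.0114 0.06;-0.0005 0.0006 0.1188 0 0 -0.0114 0.03;-0.0005 0.0006 0.1188 0 0 -0.0114 0.03;-0.0005 0.0006 0.1188 0 0 -0.0114 0.03;-0.0005 0.0006 0.1188 0 0 -0.0114 0.03;-0.0005 0.0006 0.1188 0 0 -0.0114 0.03' 40
python3 - <<'E'
from h import *
st();save("wrist","w3")
E
```

```text
time: 4.43
tcp_pos: [522.6, 162.5, 2.2]
orientation: [-0.079, 0.997, -0.0, 0.0]
force: [-0.3, 0.1, -0.7]
gripper_width: 30.0
t4.43 tcp [522.6 162.5   2.2] psi -2.9825 tilt [ 0.0007 -0.    ] F [-0.3  0.1 -0.7] w 30.0 q [ 0.16  0.63  1.7  -0.    0.81 -1.57]
```

View pics/w3.png

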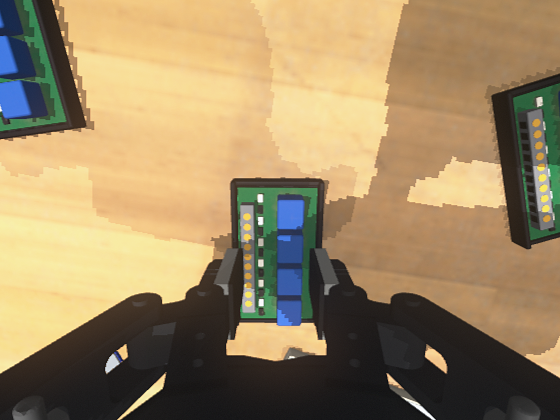

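```bash
python3 - <<'E'
from h import *
im=cv2.imread("pics/w3.png"); cv2.imwrite("pics/w3z.png",cv2.resize(im[160:380,160:400],None,fx=3.3,fy=2.7,interpolation=cv2.INTER_CUBIC))
m=camera_model("wrist"); o=manip.observe(); Rc=R.from_quat(o["orientation"])
for z in (-20,-10,0,10,20,30):
    print(z,np.round(proj(m,o["tcp_pos"]+Rc.apply([[0,15,-z],[0,-15,-z]])),1).tolist())
m,im=save("scene","s3"); p=proj(m,[522,162,10])[0]; r,c=map(int,p); print(p)
cv2.imwrite("pics/s3z.png",cv2.resize(im[r-50:r+50,c-70:c+70,::-1],None,fx=5,fy=5,interpolation=cv2.INTER_CUBIC))
E
```

```text
-20 [[237.7, 302.5], [237.7, 250.5]]
-10 [[243.9, 303.9], [243.9, 249.1]]
0 [[250.8, 305.4], [250.8, 247.6]]
10 [[258.4, 307.1], [258.5, 245.9]]
20 [[267.1, 309.0], [267.1, 244.0]]
30 [[276.9, 311.2], [276.9, 241.8]]
[197.21708235 259.16250126]
```

View pics/w3z.png

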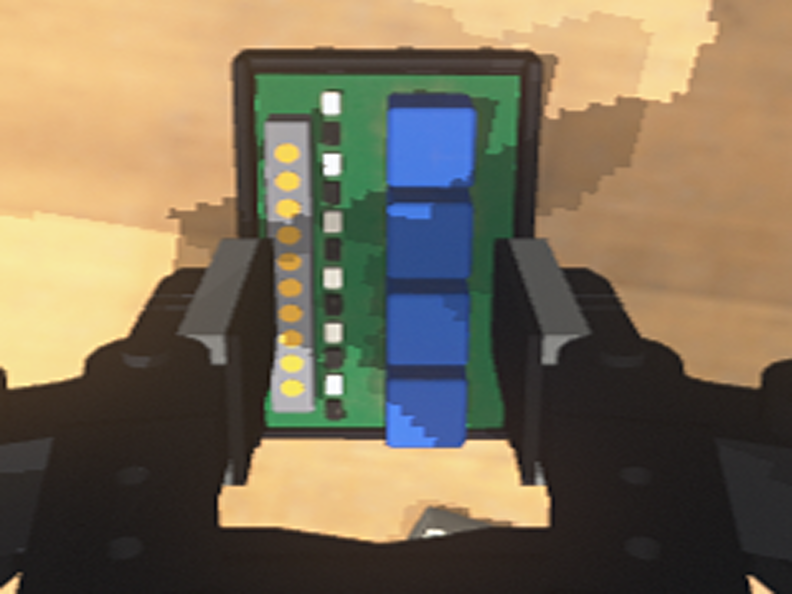

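View pics/s3z.png

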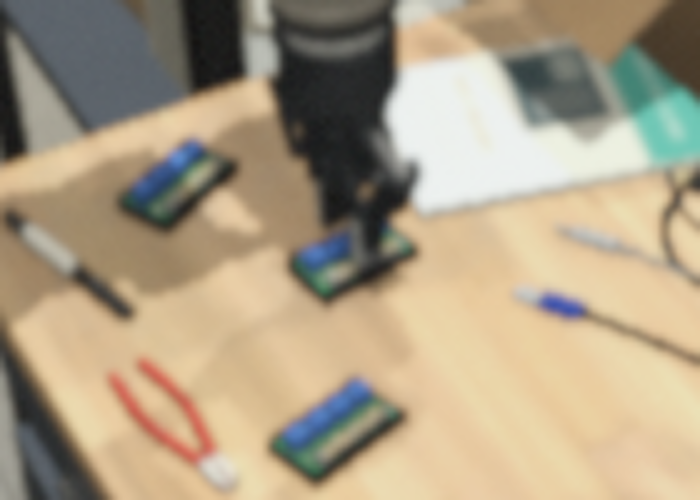

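```bash
python3 -m jog '0 0 0 0 0 0 0.056;0 0 0 0 0 0 0.056;0 0 0 0 0 0 0.056;0 0 0.004 0 0 0 0.056;0 0 0.008 0 0 0 0.056;0 0 0.008 0 0 0 0.056' 40
python3 - <<'E'
from h import *
st();m,im=save("wrist","w4");cv2.imwrite("pics/w4z.png",cv2.resize(im[160:380,160:400,::-1],None,fx=3.3,fy=2.7,interpolation=cv2.INTER_CUBIC))
E
```

```text
time: 5.03
tcp_pos: [521.7, 162.2, -7.3]
orientation: [-0.079, 0.997, -0.0, -0.001]
force: [-0.3, 0.1, -0.0]
gripper_width: 55.9
t5.03 tcp [521.7 162.2  -7.3] psi -2.9827 tilt [-0.0017 -0.0004] F [-0.3  0.1 -0. ] w 55.9 q [ 0.16  0.65  1.71 -0.    0.79 -1.57]
```

View pics/w4z.png

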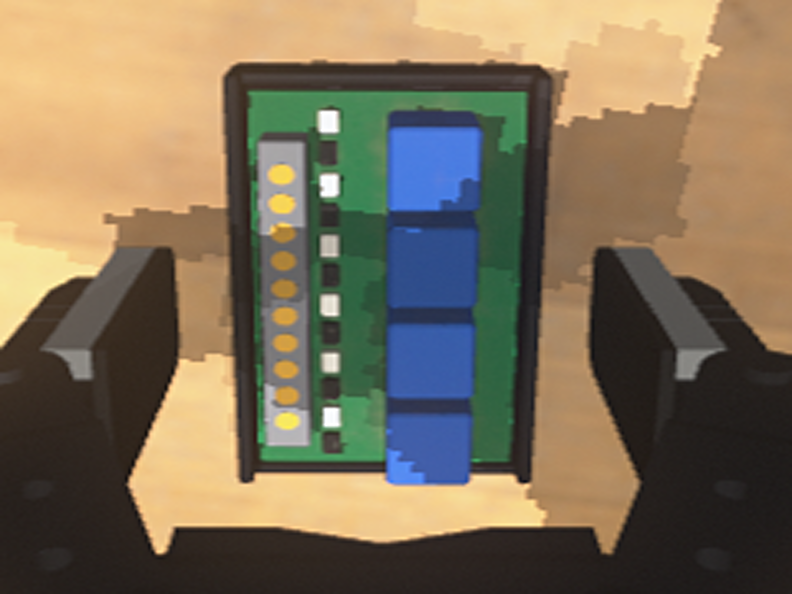

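```bash
python3 -m jog '0 0 0.003 0 0 0 0.056;0 0 0.006 0 0 0 0.056;0 0 0.006 0 0 0 0.056' 40; python3 -m jog '0 0 0.002 0 0 0 0.056;0 0 0.004 0 0 0 0.056;0 0 0.004 0 0 0 0.056' 40
python3 - <<'E'
from h import *
st();m,im=save("wrist","w5");cv2.imwrite("pics/w5z.png",cv2.resize(im[160:380,160:400,::-1],None,fx=3.3,fy=2.7,interpolation=cv2.INTER_CUBIC))
E
```

```text
time: 5.33
tcp_pos: [521.4, 162.2, -13.7]
orientation: [-0.079, 0.997, -0.0, -0.001]
force: [0.6, 0.3, 0.2]
gripper_width: 56.0
time: 5.58
tcp_pos: [521.1, 162.2, -18.1]
orientation: [-0.079, 0.997, -0.0, -0.002]
force: [-0.0, 0.5, -0.0]
gripper_width: 56.0
t5.58 tcp [521.1 162.2 -18.1] psi -2.9826 tilt [-0.0034 -0.0007] F [-0.   0.5 -0. ] w 56.0 q [ 0.16  0.66  1.71 -0.    0.77 -1.57]
```

View pics/w5z.png

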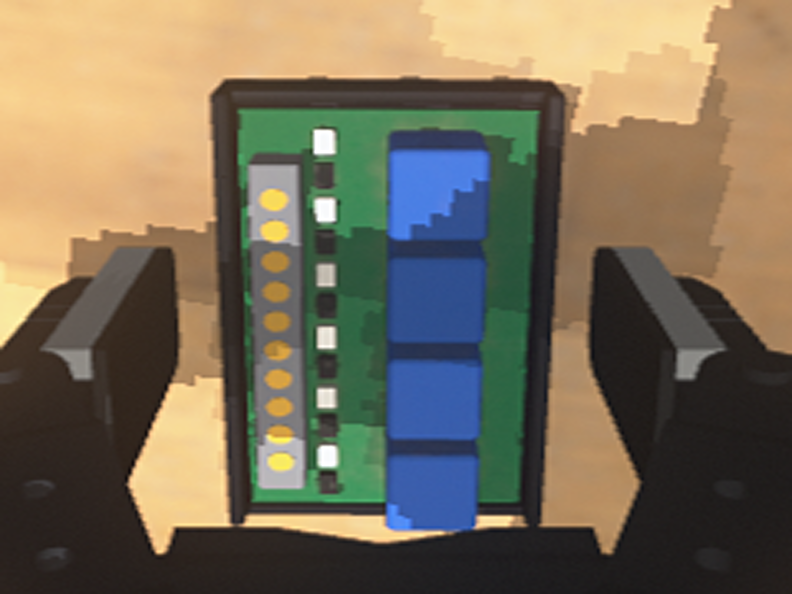

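```bash
python3 -m jog '0.0005 0 0.001 0 0 0 0.03;0.0005 0 0.001 0 0 0 0.03;0.0005 0 0.001 0 0 0 0.03;0.0005 0 0.001 0 0 0 0.03;0.0005 0 0.001 0 0 0 0.03' 40
python3 - <<'E'
from h import *
st();m,im=save("wrist","w6");cv2.imwrite("pics/w6z.png",cv2.resize(im[160:380,160:400,::-1],None,fx=3.3,fy=2.7,interpolation=cv2.INTER_CUBIC))
E
```

```text
time: 6.05
tcp_pos: [520.9, 162.1, -18.7]
orientation: [-0.079, 0.997, -0.0, -0.001]
force: [-0.9, 0.3, 3.0]
gripper_width: 42.5
t6.05 tcp [520.9 162.1 -18.7] psi -2.9826 tilt [-0.0025 -0.0005] F [-0.9  0.3  3. ] w 42.5 q [ 0.16  0.66  1.71 -0.    0.77 -1.57]
```

View pics/w6z.png

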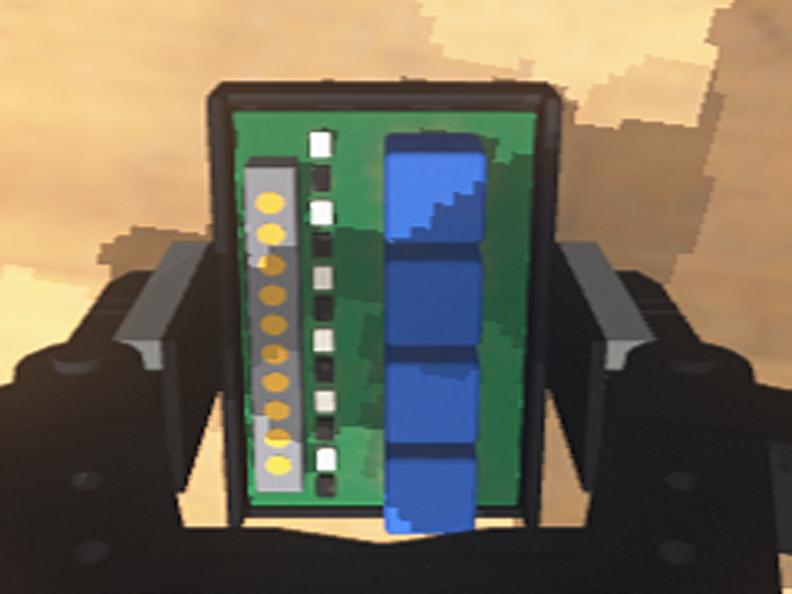

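```bash
python3 -m jog '0 0 -0.01 0 0 0 0.03;0 0 -0.04 0 0 0 0.03;0 0 -0.08 0 0 0 0.03;0 0 -0.12 0 0 0 0.03;0 0 -0.16 0 0 0 0.03;0 0 -0.2 0 0 0 0.03;0 0 -0.24 0 0 0 0.03;0 0 -0.27 0 0 0 0.03' 
python3 - <<'E'
from h import *
st();save("wrist","w7");row(555,-285,260,np.pi-.175)
E
```

```text
time: 6.77
tcp_pos: [521.6, 162.3, 255.5]
orientation: [-0.079, 0.997, -0.0, 0.0]
force: [1.6, 0.1, -0.7]
gripper_width: 42.6
t6.77 tcp [521.6 162.3 255.5] psi -2.9826 tilt [0.0009 0.0001] F [ 1.6  0.1 -0.7] w 42.6 q [ 0.16  0.35  1.39 -0.    1.4  -1.57]
row [ 0.0403 -0.447   0.0007] [0.0017 0.0102 0.3341] n>=10.8
```

View pics/w7.png

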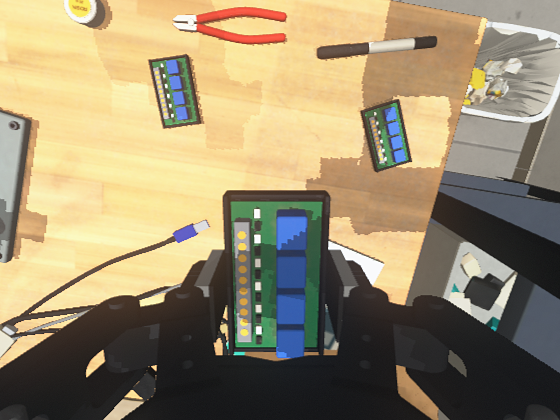

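```bash
python3 -m jog '0.0403 -0.447 0 0 0 0.334 0.03;0.0403 -0.447 0 0 0 0.334 0.03;0.0403 -0.447 0 0 0 0.334 0.03;0.0403 -0.447 0 0 0 0.334 0.03;0.0403 -0.447 0 0 0 0.334 0.03;0.0403 -0.447 0 0 0 0.334 0.03;0.0403 -0.447 0 0 0 0.334 0.03;0.0403 -0.447 0 0 0 0.334 0.03;0.0403 -0.447 0 0 0 0.334 0.03;0.0403 -0.447 0 0 0 0.334 0.03;0.0403 -0.447 0 0 0 0.334 0.03;0.0403 -0.447 0 0 0 0.334 0.03;0.0403 -0.447 0 0 0 0.334 0.03;0.0403 -0.447 0 0 0 0.334 0.03'
python3 - <<'E'
from h import *
st(); m,im=save("wrist","w8")
print(m["xyz"],m["attitude"])
for n,z in [("pocket_1",38),("shuttle_knob",67)]:
    for d in models.look_for("wrist",n)[:5]:
        print(n,round(d["p"],2),np.round(d["pixel"],1),np.round(unproj(m,d["pixel"],z)[0],1))
E
```

```text
time: 7.98
tcp_pos: [554.7, -284.3, 260.3]
orientation: [0.087, 0.996, 0.002, 0.005]
force: [0.2, -0.5, -0.2]
gripper_width: 42.6
t7.98 tcp [ 554.7 -284.3  260.3] psi 2.9665 tilt [0.0093 0.0028] F [ 0.2 -0.5 -0.2] w 42.6 q [-0.6   0.5   1.15  0.01  1.49 -2.  ]
[ 488.50921221 -273.32739232  422.67961841] [-0.10257404 -0.08760435  0.63604446  0.75977068]
pocket_1 0.74 [224.2 332.5] [ 623.6 -227.2   38. ]
pocket_1 0.61 [145.  274.7] [ 519.1 -279.1   38. ]
shuttle_knob 0.83 [146.5 276.3] [ 518.6 -277.3   67. ]
```

View pics/w8.png

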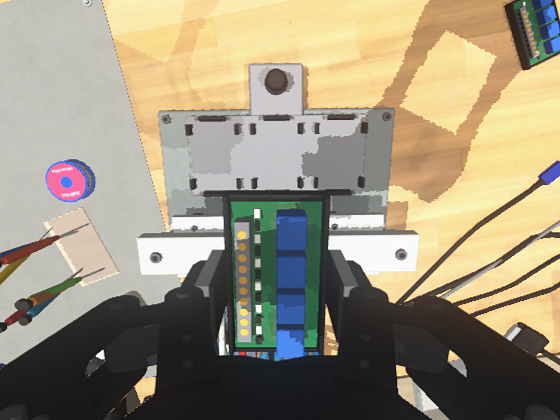

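```bash
python3 - <<'E'
from h import *
im=cv2.imread("pics/w8.png"); z=cv2.resize(im[90:210,170:385],None,fx=3.7,fy=3.7,interpolation=cv2.INTER_CUBIC)
cv2.imwrite("pics/w8z.png",z)
E
```

```text
(no output)
```

View pics/w8z.png

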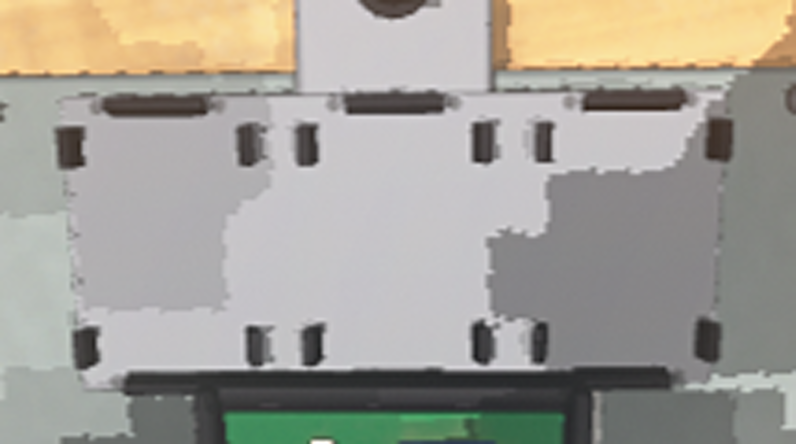

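```bash
cat > fx.py <<'E'
from h import *
from scipy.optimize import least_squares
def blobs(im,pts,half=(9,7),thr=95):
    g=im.max(2).astype(float); out=[]
    for r,c in pts:
        r0,c0=int(round(r))-half[0],int(round(c))-half[1]
        w=g[r0:r0+2*half[0]+1,c0:c0+2*half[1]+1]; wt=np.clip(thr-w,0,None)
        if wt.sum()<200: out.append((np.nan,np.nan)); continue
        rr,cc=np.mgrid[r0:r0+w.shape[0],c0:c0+w.shape[1]]
        out.append(((wt*rr).sum()/wt.sum(),(wt*cc).sum()/wt.sum()))
    return np.array(out)
def model(v):
    x,y,a,xg,yg=v; c,s=np.cos(a),np.sin(a); P=[]
    for py in (72,0,-72):
        for sx in (-1,1):
            for sy in (1,-1): P.append((sx*xg,py+sy*yg))
    P=np.array(P); return np.c_[x+c*P[:,0]-s*P[:,1],y+s*P[:,0]+c*P[:,1],np.full(len(P),34.5)]
def fitpockets(m,im,v0,name=None,iters=3,use=None):
    v=np.array(v0,float)
    for k in range(iters):
        b=blobs(im,proj(m,model(v)),half=(9,7)); ok=~np.isnan(b[:,0])
        if use is not None: ok&=use
        f=lambda u:(proj(m,model(u))-b)[ok].ravel()
        s=least_squares(f,v,loss="soft_l1"); v=s.x
    print("pocket2 %.1f %.1f yaw %.4f xg %.1f yg %.1f"%tuple(v),"res",np.round(np.abs(f(v)).max(),2),"n",ok.sum())
    if name:
        vis=im[:,:,::-1].copy()
        for r,c in proj(m,model(v)): cv2.circle(vis,(int(round(c)),int(round(r))),1,(0,0,255),-1)
        cv2.imwrite(f"pics/{name}.png",cv2.resize(vis[60:220,150:410],None,fx=3,fy=3,interpolation=cv2.INTER_NEAREST))
    return v
E
python3 - <<'E'
from fx import *
m=camera_model("wrist"); im=cv2.imread("pics/w8.png")[:,:,::-1]
px=[(128,190),(128,237),(183,193),(183,240),(128,253),(128,301),(182,254.5),(182,300),(128,317),(128,364),(182,316),(182,361)]
b=blobs(im,px); print(np.round(b,1).tolist())
print(np.round(unproj(m,b,34.5)[:,:2],1).tolist())
p=unproj(m,b,34.5)[:,:2]; c0=p.mean(0)
v=fitpockets(m,im,(c0[0],c0[1],-.175,30,26),"w8f")
for py in(72,0,-72): print(py, np.round([v[0]-np.sin(v[2])*py, v[1]+np.cos(v[2])*py],1))
for n,z in [("shuttle_knob",67)]:
  d=models.look_for("wrist",n)[0]; print(d["pixel"])
print("kn",unproj(m,(79.5,276),67))
E
```

```text
[[129.6, 188.9], [129.4, 236.2], [183.6, 193.0], [188.2, 239.4], [128.9, 253.0], [128.5, 299.8], [185.7, 254.2], [185.0, 299.7], [128.6, 316.9], [127.6, 363.9], [185.6, 316.1], [181.6, 360.7]]
[[486.6, -370.7], [495.5, -318.2], [547.5, -380.9], [562.3, -328.3], [498.4, -299.6], [507.0, -247.6], [562.4, -310.6], [570.9, -257.8], [510.5, -228.7], [518.6, -176.4], [575.0, -238.9], [579.4, -186.6]]
pocket2 538.3 -279.4 yaw -0.1645 xg 36.0 yg 26.4 res 7.86 n 12
72 [ 550.1 -208.4]
0 [ 538.3 -279.4]
-72 [ 526.5 -350.5]
[146.5, 276.3]
kn [[ 454.63105067 -265.63941105   67.        ]]
```

View pics/w8f.png

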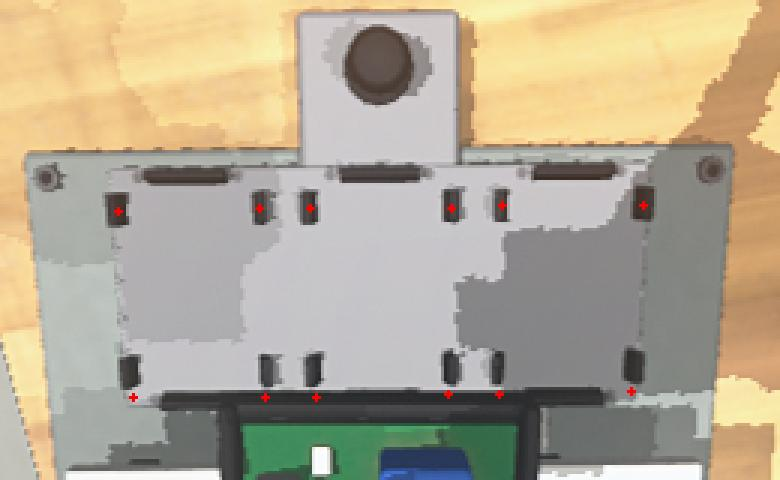

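```bash
sed -i 's/half=(9,7)); ok/half=HALF); ok/; s/^def fitpockets/HALF=(7,6)\ndef fitpockets/' fx.py; python3 - <<'E'
from fx import *
m=camera_model("wrist"); im=cv2.imread("pics/w8.png")[:,:,::-1]
v=fitpockets(m,im,(533,-278,-.164,31,26.4),"w8f",iters=6)
for py in(72,0,-72): print(py, np.round([v[0]-np.sin(v[2])*py, v[1]+np.cos(v[2])*py],1))
b=blobs(im,proj(m,model(v)),half=HALF); print(np.round(b-proj(m,model(v)),1).tolist())
E
```

```text
pocket2 533.4 -278.8 yaw -0.1625 xg 30.9 yg 26.5 res 0.85 n 12
72 [ 545.  -207.7]
0 [ 533.4 -278.8]
-72 [ 521.7 -349.8]
[[-0.1, -0.0], [0.3, 0.1], [-0.2, -0.2], [-0.2, -0.1], [0.0, -0.1], [-0.1, 0.2], [-0.3, 0.0], [0.3, -0.1], [0.1, 0.3], [-0.2, 0.0], [0.8, 0.0], [-0.3, -0.1]]
```

View pics/w8f.png

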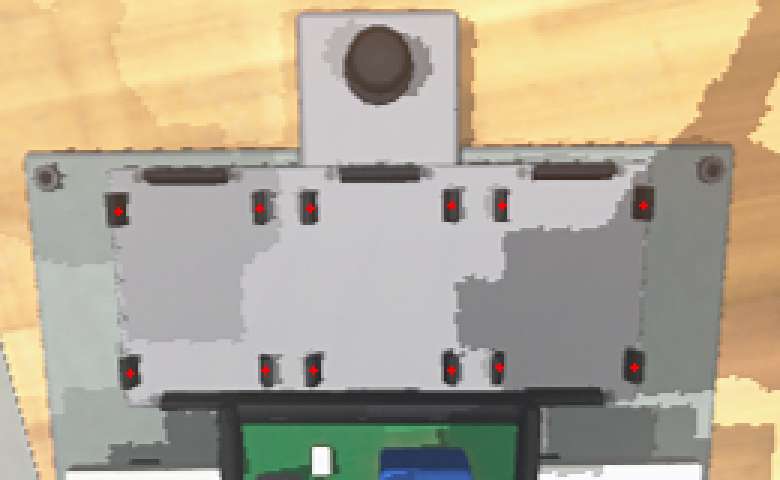

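```bash
python3 - <<'E'
from h import *
st(); row(543.8,-207.5,100,np.pi-.1625)
E
```

```text
t8.18 tcp [ 555.3 -283.5  261.1] psi 2.9686 tilt [0.0105 0.0016] F [-0.8  0.5 -1.4] w 42.9 q [-0.6   0.5   1.15  0.01  1.49 -2.  ]
row [0.026  0.0724 0.1611] [ 0.0033  0.0101 -0.0105] n>=4.3
```

```bash
python3 -m jog '0.013 0.0362 0.04 0.0033 0.01 -0.01 0.03;0.026 0.0724 0.08 0.0033 0.01 -0.01 0.03;0.026 0.0724 0.12 0.0033 0.01 -0.01 0.03;0.026 0.0724 0.15 0.0033 0.01 -0.01 0.03;0.026 0.0724 0.161 0.0033 0.01 -0.01 0.03;0.026 0.0724 0.161 0.0033 0.01 -0.01 0.03'
python3 - <<'E'
from h import *
st(); m,im=save("wrist","w9"); row(543.8,-207.5,11.3,np.pi-.1625)
E
```

```text
time: 8.68
tcp_pos: [540.8, -204.2, 95.5]
orientation: [0.08, 0.997, 0.002, -0.004]
force: [-0.7, 0.6, -0.2]
gripper_width: 42.7
t8.68 tcp [ 540.8 -204.2   95.5] psi 2.9809 tilt [-0.0085  0.0047] F [-0.7  0.6 -0.2] w 42.7 q [-0.49  0.55  1.52  0.    1.08 -1.9 ]
row [-0.0017 -0.0017  0.0872] [ 0.0015 -0.0043  0.0012] n>=2.1
```

View pics/w9.png

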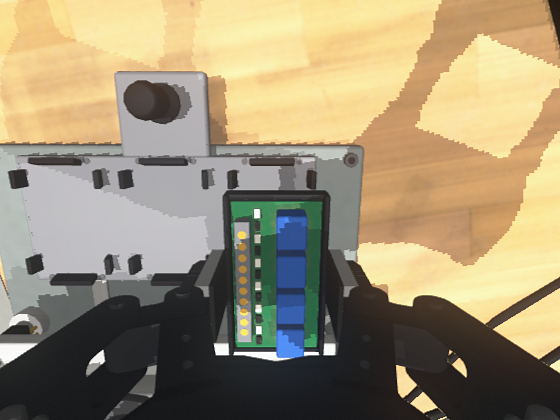

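```bash
python3 -m jog '-0.0017 -0.0017 0.005 0 -0.004 0 0.03;-0.0017 -0.0017 0.005 0 -0.004 0 0.03;-0.0017 -0.0017 0.005 0 -0.004 0 0.03'
python3 - <<'E'
from fx import *
import fx
fx.HALF=(9,8)
st(); m,im=save("wrist","w10")
use=np.array([1,1,0,0]+[1]*8,bool)
v=fitpockets(m,im,(533.4,-278.8,-.1625,30.9,26.5),"w10f",iters=6,use=use)
vis=im[:,:,::-1].copy()
for r,c in proj(m,model(v)): cv2.circle(vis,(int(round(c)),int(round(r))),1,(0,0,255),-1)
cv2.imwrite("pics/w10f.png",vis)
b=blobs(im,proj(m,model(v)),half=fx.HALF); print(np.round(b-proj(m,model(v)),1).tolist())
for py in(72,0,-72): print(py, np.round([v[0]-np.sin(v[2])*py, v[1]+np.cos(v[2])*py],1))
E
```

```text
time: 8.98
tcp_pos: [545.1, -208.3, 95.2]
orientation: [0.081, 0.997, 0.0, 0.001]
force: [0.7, 0.2, -0.4]
gripper_width: 43.3
t8.98 tcp [ 545.1 -208.3   95.2] psi 2.9802 tilt [0.0027 0.0001] F [ 0.7  0.2 -0.4] w 43.3 q [-0.5   0.56  1.52  0.    1.07 -1.91]
pocket2 532.4 -278.7 yaw -0.1664 xg 31.0 yg 26.7 res 4.31 n 10
[[0.2, -0.9], [-0.1, -0.0], [0.4, 2.8], [2.3, -6.9], [-0.2, -0.3], [-0.1, -0.1], [2.9, 4.3], [-0.4, 0.0], [-0.0, 0.0], [0.2, 0.1], [-0.6, 0.0], [-0.1, 0.0]]
72 [ 544.3 -207.7]
0 [ 532.4 -278.7]
-72 [ 520.5 -349.7]
```

View pics/w10f.png

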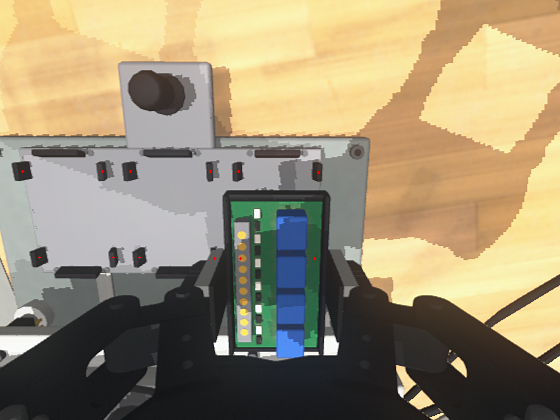

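```bash
python3 - <<'E'
from h import *
st(); row(543.4,-207.5,28,np.pi-.165)
E
```

```text
t9.03 tcp [ 545.  -208.4   95.2] psi 2.9800 tilt [0.0026 0.0001] F [-0.2  0.  -1.7] w 42.6 q [-0.5   0.56  1.52  0.    1.07 -1.91]
row [0.0019 0.0006 0.0671] [0.0005 0.0026 0.0034] n>=1.6
```

```bash
python3 -m jog '0.0019 0.0006 0.035 0.0005 0.0026 0.0034 0.03;0.0019 0.0006 0.06 0.0005 0.0026 0.0034 0.03;0.0019 0.0006 0.067 0.0005 0.0026 0.0034 0.03;0.0019 0.0006 0.067 0.0005 0.0026 0.0034 0.03;0.0019 0.0006 0.067 0.0005 0.0026 0.0034 0.03'
python3 - <<'E'
from h import *
st(); m,im=save("wrist","w11"); row(543.4,-207.5,12.5,np.pi-.165)
E
```

```text
time: 9.45
tcp_pos: [544.1, -207.9, 29.3]
orientation: [0.082, 0.997, -0.0, 0.001]
force: [0.5, -0.3, -1.1]
gripper_width: 43.0
t9.45 tcp [ 544.1 -207.9   29.3] psi 2.9764 tilt [ 0.0013 -0.0006] F [ 0.5 -0.3 -1.1] w 43.0 q [-0.5   0.64  1.58  0.    0.92 -1.9 ]
row [0.0012 0.0004 0.0173] [-0.0009  0.0026 -0.    ] n>=0.4
```

View pics/w11.png

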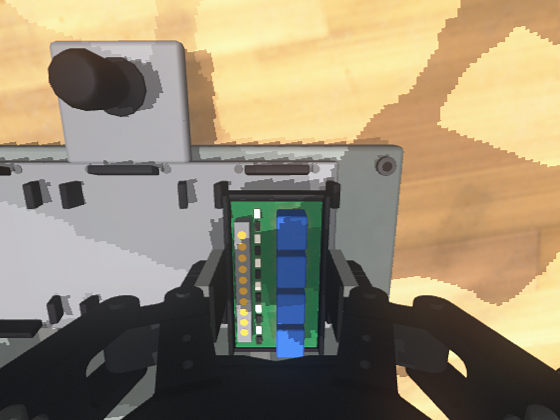

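```bash
python3 -m jog '0.0012 0.0004 0.005 0 0.0026 0 0.03;0.0012 0.0004 0.010 0 0.0026 0 0.03;0.0012 0.0004 0.014 0 0.0026 0 0.03;0.0012 0.0004 0.016 0 0.0026 0 0.03;0.0012 0.0004 0.0165 0 0.0026 0 0.03'
python3 - <<'E'
from h import *
st(); m,im=save("wrist","w12")
E
```

```text
time: 9.92
tcp_pos: [543.1, -207.4, 12.9]
orientation: [0.082, 0.997, -0.0, -0.0]
force: [-0.1, 0.7, -1.0]
gripper_width: 42.5
t9.92 tcp [ 543.1 -207.4   12.9] psi 2.9765 tilt [-0.0009 -0.0004] F [-0.1  0.7 -1. ] w 42.5 q [-0.5   0.66  1.59 -0.    0.89 -1.9 ]
```

View pics/w12.png

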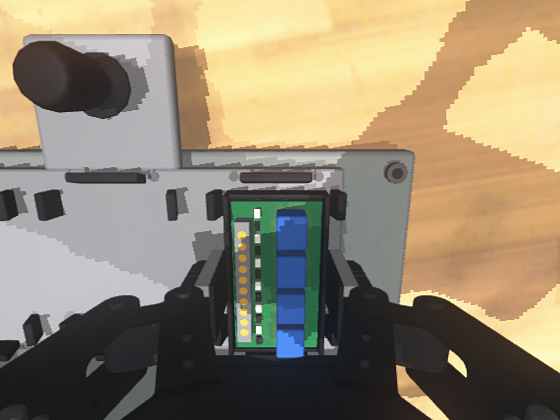

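```bash
python3 -m jog '0 0 0.0015 0 0 0 0.03;0 0 0.0025 0 0 0 0.03;0 0 0.0025 0 0 0 0.055;0 0 0.0025 0 0 0 0.055;0 0 0.0025 0 0 0 0.055;0 0 -0.02 0 0 0 0.055;0 0 -0.06 0 0 0 0.055;0 0 -0.1 0 0 0 0.055;0 0 -0.13 0 0 0 0.055'
python3 - <<'E'
from h import *
st(); m,im=save("wrist","w13")
E
```

```text
time: 10.72
tcp_pos: [543.9, -207.7, 146.0]
orientation: [0.082, 0.997, -0.001, 0.001]
force: [1.0, -1.3, 0.5]
gripper_width: 55.0
t10.72 tcp [ 543.9 -207.7  146. ] psi 2.9765 tilt [ 0.0015 -0.0017] F [ 1.  -1.3  0.5] w 55.0 q [-0.5   0.5   1.46 -0.    1.18 -1.9 ]
```

View pics/w13.png

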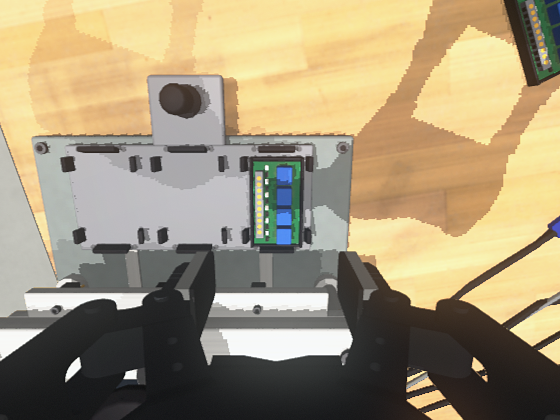

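```bash
python3 - <<'E'
from fx import *
import fx
fx.HALF=(8,6)
m=camera_model("wrist");im=cv2.imread("pics/w13.png")[:,:,::-1]
use=np.array([0]*4+[1]*8,bool)
v=fitpockets(m,im,(532.4,-278.7,-.165,31,26.5),None,iters=6,use=use)
b=blobs(im,proj(m,model(v)),half=fx.HALF); print(np.round(b-proj(m,model(v)),1).tolist())
for py in(72,0,-72): print(py, np.round([v[0]-np.sin(v[2])*py, v[1]+np.cos(v[2])*py],1))
cv2.imwrite("pics/w13z.png",cv2.resize(im[130:265,220:340,::-1],None,fx=4.4,fy=4.4,interpolation=cv2.INTER_CUBIC))
row(444,30,120,np.pi+.3)
E
```

```text
pocket2 537.2 -283.4 yaw -0.1643 xg 31.6 yg 27.2 res 1.09 n 8
[[0.2, 0.0], [0.0, 2.9], [-0.2, -0.0], [-0.0, 2.5], [0.0, 1.0], [-0.1, 0.9], [-0.3, 0.7], [0.1, 0.6], [-0.0, -0.7], [0.2, -0.6], [0.0, -1.0], [0.3, -1.1]]
72 [ 548.9 -212.3]
0 [ 537.2 -283.4]
-72 [ 525.4 -354.4]
row [0.1408 0.2191 0.0293] [-0.0072  0.0098 -0.4649] n>=6.3
```

View pics/w13z.png

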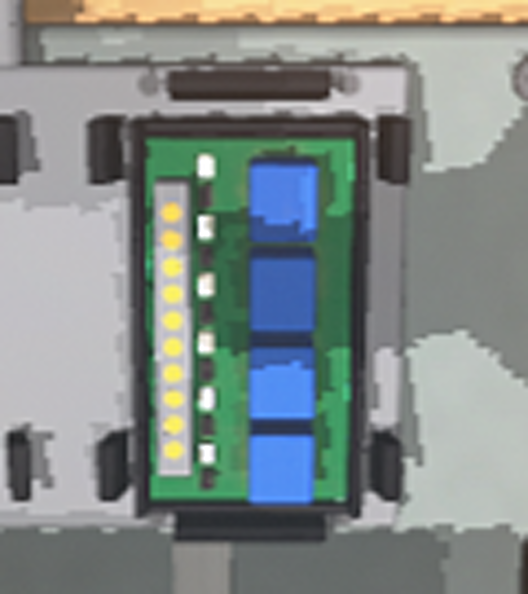

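```bash
sed -i 's/    m=camera_model(c); im=camera(c); /    m=camera_model(c); im=camera(c); import pickle; pickle.dump(m,open(f"pics\/{name}.pkl","wb")); /' h.py
python3 -m jog '0.141 0.219 0.029 -0.007 0.0098 -0.465 0.056;0.141 0.219 0.029 -0.007 0.0098 -0.465 0.056;0.141 0.219 0.029 -0.007 0.0098 -0.465 0.056;0.141 0.219 0.029 -0.007 0.0098 -0.465 0.056;0.141 0.219 0.029 -0.007 0.0098 -0.465 0.056;0.141 0.219 0.029 -0.007 0.0098 -0.465 0.056;0.141 0.219 0.029 -0.007 0.0098 -0.465 0.056;0.141 0.219 0.029 -0.007 0.0098 -0.465 0.056;0.141 0.219 0.029 -0.007 0.0098 -0.465 0.056;0.141 0.219 0.029 -0.007 0.0098 -0.465 0.056'
python3 - <<'E'
from fit1 import *
st(); m,im=save("wrist","w14"); 
p=proj(m,[444.5,30,10])[0]; print(p)
f=run("w14v",im,m,[(p,.3,75)])[0]
st(); row(f[0],f[1],0,np.pi+f[2])
E
```

```text
time: 11.6
tcp_pos: [444.8, 29.0, 120.5]
orientation: [-0.149, 0.989, -0.0, 0.001]
force: [0.3, -0.2, -0.0]
gripper_width: 55.9
t11.60 tcp [444.8  29.  120.5] psi -2.8422 tilt [ 0.0013 -0.0007] F [ 0.3 -0.2 -0. ] w 55.9 q [-0.11  0.3   1.86 -0.    0.97 -1.98]
[200.9238804  277.79831716]
[4.44842e+02 3.12640e+01 2.94000e-01 1.72538e+02 4.57100e+03]
t11.65 tcp [444.8  28.7 120.4] psi -2.8429 tilt [ 0.001  -0.0006] F [-0.3 -0.2 -0.2] w 56.1 q [-0.11  0.3   1.86 -0.    0.97 -1.98]
row [-0.0007  0.0025  0.1204] [-0.0008  0.0007  0.0043] n>=2.9
```

View pics/w14v.png

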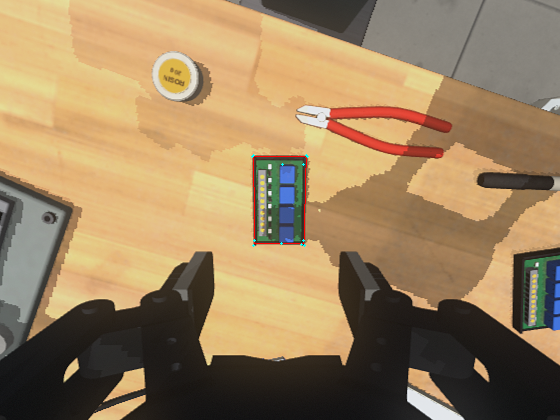

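```bash
python3 -m jog '-0.0007 0.0025 0.04 0 0 0.0043 0.056;-0.0007 0.0025 0.08 0 0 0.0043 0.056;-0.0007 0.0025 0.11 0 0 0.0043 0.056;-0.0007 0.0025 0.128 0 0 0.0043 0.056;-0.0007 0.0025 0.136 0 0 0.0043 0.056;-0.0007 0.0025 0.138 0 0 0.0043 0.056'
python3 - <<'E'
from h import *
st(); row(444.8,31.3,-18.0,np.pi+.294)
E
```

```text
time: 12.15
tcp_pos: [444.5, 30.3, -18.9]
orientation: [-0.146, 0.989, -0.0, -0.001]
force: [-0.7, 0.0, 0.1]
gripper_width: 56.0
t12.15 tcp [444.5  30.3 -18.9] psi -2.8490 tilt [-0.0016 -0.0004] F [-0.7  0.   0.1] w 56.0 q [-0.1   0.55  1.99 -0.    0.6  -1.97]
row [-0.0005  0.0008 -0.0009] [ 0.0001 -0.0016 -0.0014] n>=0.0
```

```bash
python3 -m jog '-0.0005 0.0008 -0.0005 0 -0.0016 -0.0014 0.056;-0.0005 0.0008 -0.0005 0 -0.0016 -0.0014 0.03;-0.0005 0.0008 -0.0005 0 -0.0016 -0.0014 0.03;-0.0005 0.0008 -0.0005 0 -0.0016 -0.0014 0.03;-0.0005 0.0008 -0.0005 0 -0.0016 -0.0014 0.03;-0.0005 0.0008 -0.0005 0 -0.0016 -0.0014 0.03' 40
python3 - <<'E'
from h import *
st(); save("wrist","w15")
E
python3 -m jog '0 0 -0.01 0 0 0 0.03;0 0 -0.04 0 0 0 0.03;0 0 -0.08 0 0 0 0.03;0 0 -0.12 0 0 0 0.03;0 0 -0.16 0 0 0 0.03;0 0 -0.18 0 0 0 0.03;0 0 -0.18 0 0 0 0.03' 
python3 - <<'E'
from h import *
st(); save("wrist","w16")
row(532.5,-278.7,160,np.pi-.165)
E
```

```text
time: 12.65
tcp_pos: [445.9, 31.0, -17.2]
orientation: [-0.147, 0.989, -0.0, 0.001]
force: [-1.2, -1.8, 7.9]
gripper_width: 42.5
t12.65 tcp [445.9  31.  -17.2] psi -2.8474 tilt [ 0.0027 -0.0004] F [-1.2 -1.8  7.9] w 42.5 q [-0.1   0.55  1.99 -0.    0.6  -1.97]
time: 13.28
tcp_pos: [448.1, 31.0, 167.8]
orientation: [-0.147, 0.989, -0.002, 0.006]
force: [0.4, 0.4, -0.7]
gripper_width: 42.3
t13.28 tcp [448.1  31.  167.8] psi -2.8470 tilt [ 0.0132 -0.0014] F [ 0.4  0.4 -0.7] w 42.3 q [-0.1   0.24  1.8  -0.    1.09 -1.97]
row [ 0.0077 -0.3213  0.0061] [-0.0015  0.0087  0.4594] n>=7.7
```

View pics/w16.png

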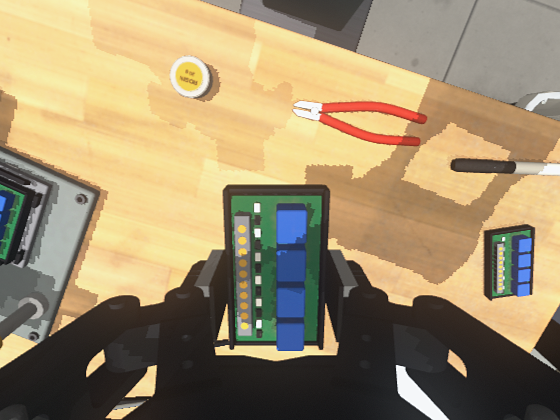

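```bash
python3 - <<'E'
from h import *
row(533.8,-278.9,95,np.pi-.165)
E
```

```text
row [ 0.0071 -0.3217  0.0711] [-0.0015  0.0087  0.4594] n>=7.9
```

```bash
python3 -m jog '0.0071 -0.3217 0.0 -0.0015 0.0087 0.4594 0.03;0.0071 -0.3217 0.0 -0.0015 0.0087 0.4594 0.03;0.0071 -0.3217 0.0 -0.0015 0.0087 0.4594 0.03;0.0071 -0.3217 0.0 -0.0015 0.0087 0.4594 0.03;0.0071 -0.3217 0.0 -0.0015 0.0087 0.4594 0.03;0.0071 -0.3217 0.0 -0.0015 0.0087 0.4594 0.03;0.0071 -0.3217 0.035 -0.0015 0.0087 0.4594 0.03;0.0071 -0.3217 0.071 -0.0015 0.0087 0.4594 0.03;0.0071 -0.3217 0.071 -0.0015 0.0087 0.4594 0.03;0.0071 -0.3217 0.071 -0.0015 0.0087 0.4594 0.03;0.0071 -0.3217 0.071 -0.0015 0.0087 0.4594 0.03'
python3 - <<'E'
from fx import *
import fx
fx.HALF=(9,8)
st(); m,im=save("wrist","w17")
use=np.array([0]*4+[1,1,0,0]+[1]*4,bool)
v=fitpockets(m,im,(532.6,-278.7,-.165,30.9,26.5),None,iters=6,use=use)
b=blobs(im,proj(m,model(v)),half=fx.HALF); print(np.round(b-proj(m,model(v)),1).tolist())
st(); row(533.8,-278.9,28,np.pi-.165)
E
```

```text
time: 14.25
tcp_pos: [532.1, -278.1, 92.2]
orientation: [0.083, 0.997, 0.002, -0.003]
force: [0.1, -0.3, -0.9]
gripper_width: 42.6
t14.25 tcp [ 532.1 -278.1   92.2] psi 2.9755 tilt [-0.005   0.0038] F [ 0.1 -0.3 -0.9] w 42.6 q [-0.61  0.59  1.46  0.    1.1  -2.01]
pocket2 533.8 -279.0 yaw -0.1670 xg 32.3 yg 26.7 res 4.06 n 6
[[-0.2, -1.2], [0.3, 2.2], [-1.8, -1.9], [0.7, -2.6], [0.0, -0.9], [-0.0, 0.1], [-0.1, 3.2], [0.1, -6.2], [-0.1, -0.3], [0.1, 0.2], [2.1, 4.1], [-2.4, -0.3]]
t14.30 tcp [ 533.1 -278.    94.1] psi 2.9765 tilt [-0.0022  0.0018] F [-1.2  1.1 -0.2] w 42.5 q [-0.61  0.59  1.46  0.    1.1  -2.01]
row [-0.001  -0.0009  0.0661] [ 0.0014 -0.0024 -0.0001] n>=1.6
```

View pics/w17.png

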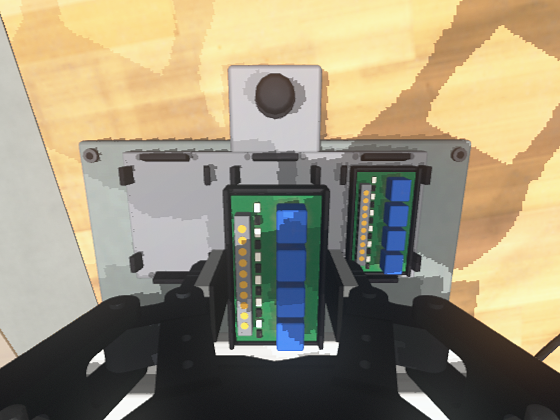

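```bash
python3 -m jog '-0.001 -0.0009 0.035 0.0014 -0.0024 0 0.03;-0.001 -0.0009 0.06 0.0014 -0.0024 0 0.03;-0.001 -0.0009 0.066 0.0014 -0.0024 0 0.03;-0.001 -0.0009 0.066 0.0014 -0.0024 0 0.03;-0.001 -0.0009 0.066 0.0014 -0.0024 0 0.03'
python3 - <<'E'
from h import *
st(); m,im=save("wrist","w18"); row(533.8,-278.9,13,np.pi-.165)
E
```

```text
time: 14.72
tcp_pos: [534.8, -278.7, 29.9]
orientation: [0.082, 0.997, -0.0, 0.001]
force: [-0.6, -1.0, -0.6]
gripper_width: 42.9
t14.72 tcp [ 534.8 -278.7   29.9] psi 2.9775 tilt [ 0.0019 -0.0011] F [-0.6 -1.  -0.6] w 42.9 q [-0.61  0.67  1.52  0.    0.96 -2.01]
row [0.0014 0.0001 0.0175] [-0.0015  0.0033  0.0007] n>=0.4
```

View pics/w18.png

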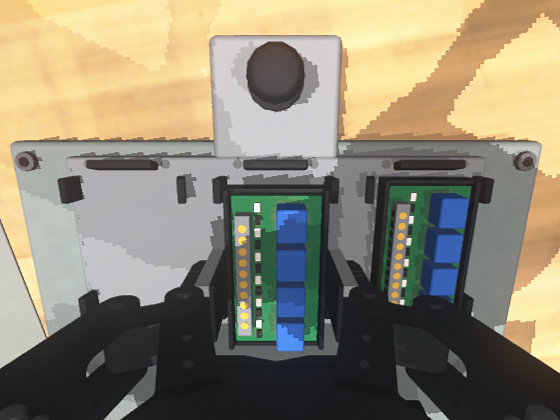

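```bash
python3 -m jog '0.0012 0.0001 0.005 -0.0015 0.0033 0 0.03;0.0012 0.0001 0.010 -0.0015 0.0033 0 0.03;0.0012 0.0001 0.014 -0.0015 0.0033 0 0.03;0.0012 0.0001 0.017 -0.0015 0.0033 0 0.03;0.0012 0.0001 0.0185 -0.0015 0.0033 0 0.03;0.0012 0.0001 0.0185 -0.0015 0.0033 0 0.03'
python3 - <<'E'
from h import *
st(); m,im=save("wrist","w19"); row(533.8,-278.9,12,np.pi-.165)
E
```

```text
time: 15.27
tcp_pos: [534.5, -279.0, 12.8]
orientation: [0.082, 0.997, -0.0, 0.0]
force: [-1.6, 1.3, 6.0]
gripper_width: 42.5
t15.27 tcp [ 534.5 -279.    12.8] psi 2.9773 tilt [ 0.001  -0.0003] F [-1.6  1.3  6. ] w 42.5 q [-0.61  0.69  1.53  0.    0.92 -2.01]
row [ 0.0007 -0.      0.0008] [-0.0002  0.0011  0.0007] n>=0.0
```

View pics/w19.png

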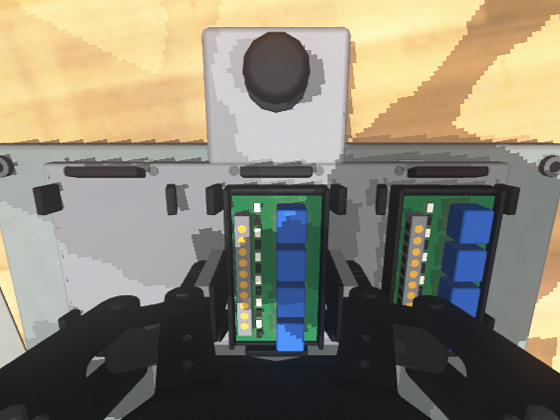

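```bash
python3 -m jog '0 0 0 0 0 0 0.055;0 0 0 0 0 0 0.055;0 0 0 0 0 0 0.055;0 0 -0.02 0 0 0 0.055;0 0 -0.06 0 0 0 0.055;0 0 -0.1 0 0 0 0.055;0 0 -0.13 0 0 0 0.055;0 0 -0.13 0 0 0 0.055;0 0 -0.13 0 0 0 0.055'
python3 - <<'E'
from h import *
st(); m,im=save("wrist","w20")
cv2.imwrite("pics/w20z.png",cv2.resize(im[90:270,120:430,::-1],None,fx=2.5,fy=2.5,interpolation=cv2.INTER_CUBIC))
row(454.8,283.6,120,np.pi+.455)
E
```

```text
time: 16.07
tcp_pos: [535.2, -279.6, 144.7]
orientation: [0.082, 0.997, -0.001, 0.002]
force: [0.3, -0.5, -0.5]
gripper_width: 55.1
t16.07 tcp [ 535.2 -279.6  144.7] psi 2.9773 tilt [ 0.0045 -0.0028] F [ 0.3 -0.5 -0.5] w 55.1 q [-0.61  0.54  1.4   0.    1.2  -2.01]
row [0.1704 0.5419 0.0223] [-0.0007  0.0011 -0.6193] n>=13.6
```

View pics/w20z.png

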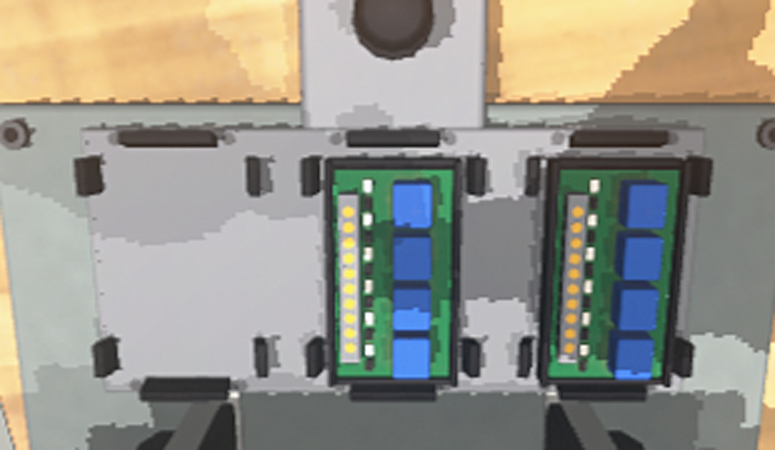

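```bash
python3 -m jog '0.17 0.542 0.022 0 0 -0.62 0.056;0.17 0.542 0.022 0 0 -0.62 0.056;0.17 0.542 0.022 0 0 -0.62 0.056;0.17 0.542 0.022 0 0 -0.62 0.056;0.17 0.542 0.022 0 0 -0.62 0.056;0.17 0.542 0.022 0 0 -0.62 0.056;0.17 0.542 0.022 0 0 -0.62 0.056;0.17 0.542 0.022 0 0 -0.62 0.056;0.17 0.542 0.022 0 0 -0.62 0.056;0.17 0.542 0.022 0 0 -0.62 0.056;0.17 0.542 0.022 0 0 -0.62 0.056;0.17 0.542 0.022 0 0 -0.62 0.056;0.17 0.542 0.022 0 0 -0.62 0.056;0.17 0.542 0.022 0 0 -0.62 0.056;0.17 0.542 0.022 0 0 -0.62 0.056;0.17 0.542 0.022 0 0 -0.62 0.056;0.17 0.542 0.022 0 0 -0.62 0.056'
python3 - <<'E'
from fit1 import *
st(); m,im=save("wrist","w21"); 
p=proj(m,[454.8,283.6,10])[0]; print(p)
f=run("w21v",im,m,[(p,.46,72)])[0]
st(); row(f[0],f[1],-17.5,np.pi+f[2])
E
```

```text
time: 17.53
tcp_pos: [454.3, 282.9, 118.8]
orientation: [-0.226, 0.974, -0.001, -0.001]
force: [-0.1, -0.0, -0.5]
gripper_width: 55.9
t17.53 tcp [454.3 282.9 118.8] psi -2.6856 tilt [-0.0017 -0.0022] F [-0.1 -0.  -0.5] w 55.9 q [ 0.41  0.45  1.63 -0.    1.07 -1.61]
[202.74732737 276.95445515]
[4.54846e+02 2.84872e+02 4.65000e-01 1.92103e+02 4.59000e+03]
t17.58 tcp [454.8 282.5 119.2] psi -2.6867 tilt [-0.001  -0.0018] F [ 0.3  0.9 -0.4] w 56.2 q [ 0.41  0.45  1.63 -0.    1.07 -1.61]
row [-0.0014  0.0023  0.1367] [-0.0012 -0.0017 -0.0099] n>=3.3
```

View pics/w21v.png

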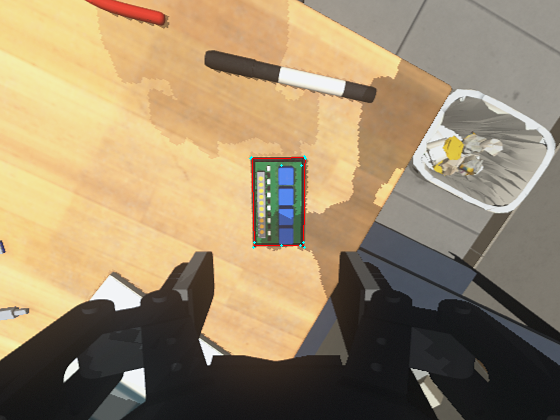

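```bash
python3 -m jog '-0.0014 0.0023 0.04 0 0 -0.0099 0.056;-0.0014 0.0023 0.08 0 0 -0.0099 0.056;-0.0014 0.0023 0.11 0 0 -0.0099 0.056;-0.0014 0.0023 0.128 0 0 -0.0099 0.056;-0.0014 0.0023 0.134 0 0 -0.0099 0.056;-0.0014 0.0023 0.1355 0 0 -0.0099 0.056;-0.0014 0.0023 0.1355 0 0 -0.0099 0.056;-0.0014 0.0023 0.1355 0 0 -0.0099 0.03;-0.0014 0.0023 0.1355 0 0 -0.0099 0.03;-0.0014 0.0023 0.1355 0 0 -0.0099 0.03;-0.0014 0.0023 0.1355 0 0 -0.0099 0.03;-0.0014 0.0023 0.1355 0 0 -0.0099 0.03;-0.0014 0.0023 0.1355 0 0 -0.0099 0.03' 40
python3 - <<'E'
from h import *
st(); save("wrist","w22")
E
python3 -m jog '0 0 -0.01 0 0 0 0.03;0 0 -0.04 0 0 0 0.03;0 0 -0.08 0 0 0 0.03;0 0 -0.12 0 0 0 0.03;0 0 -0.16 0 0 0 0.03;0 0 -0.18 0 0 0 0.03;0 0 -0.18 0 0 0 0.03' 
python3 - <<'E'
from h import *
st(); save("wrist","w23")
row(520.6,-349.9,95,np.pi-.165)
E
```

```text
time: 18.67
tcp_pos: [456.1, 285.2, -14.5]
orientation: [-0.23, 0.973, -0.001, 0.001]
force: [-0.1, -2.1, 7.5]
gripper_width: 42.1
t18.67 tcp [456.1 285.2 -14.5] psi -2.6766 tilt [ 0.0022 -0.0009] F [-0.1 -2.1  7.5] w 42.1 q [ 0.42  0.65  1.74 -0.    0.76 -1.62]
time: 19.3
tcp_pos: [458.2, 286.7, 172.1]
orientation: [-0.231, 0.973, 0.0, 0.007]
force: [0.0, 0.1, -0.6]
gripper_width: 42.3
t19.30 tcp [458.2 286.7 172.1] psi -2.6763 tilt [0.0127 0.004 ] F [ 0.   0.1 -0.6] w 42.3 q [ 0.42  0.4   1.55 -0.    1.18 -1.62]
row [ 0.2289 -0.5968  0.0732] [0.0007 0.0086 0.6302] n>=15.4
```

View pics/w23.png

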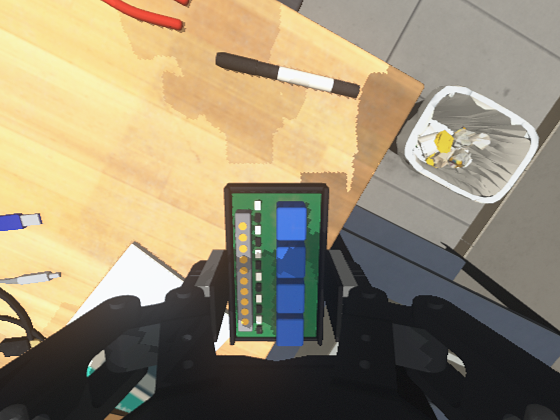

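```bash
python3 -m jog '0.23 -0.598 -0.02 0 0.0086 0.63 0.03;0.23 -0.598 -0.02 0 0.0086 0.63 0.03;0.23 -0.598 -0.02 0 0.0086 0.63 0.03;0.23 -0.598 -0.02 0 0.0086 0.63 0.03;0.23 -0.598 -0.02 0 0.0086 0.63 0.03;0.23 -0.598 -0.02 0 0.0086 0.63 0.03;0.23 -0.598 -0.02 0 0.0086 0.63 0.03;0.23 -0.598 -0.02 0 0.0086 0.63 0.03;0.23 -0.598 -0.02 0 0.0086 0.63 0.03;0.23 -0.598 -0.02 0 0.0086 0.63 0.03;0.23 -0.598 -0.02 0 0.0086 0.63 0.03;0.23 -0.598 -0.02 0 0.0086 0.63 0.03;0.23 -0.598 -0.02 0 0.0086 0.63 0.03;0.23 -0.598 -0.02 0 0.0086 0.63 0.03;0.23 -0.598 -0.02 0 0.0086 0.63 0.03;0.23 -0.598 0.02 0 0.0086 0.63 0.03;0.23 -0.598 0.055 0 0.0086 0.63 0.03;0.23 -0.598 0.073 0 0.0086 0.63 0.03;0.23 -0.598 0.073 0 0.0086 0.63 0.03'
python3 - <<'E'
from fx import *
import fx
fx.HALF=(9,8)
st(); m,im=save("wrist","w24")
row(522.8,-350.1,95,np.pi-.165)
E
```

```text
time: 20.93
tcp_pos: [516.5, -348.9, 88.1]
orientation: [0.083, 0.997, 0.004, -0.005]
force: [-0.8, 0.6, -1.9]
gripper_width: 42.5
t20.93 tcp [ 516.5 -348.9   88.1] psi 2.9758 tilt [-0.0101  0.0097] F [-0.8  0.6 -1.9] w 42.5 q [-0.72  0.64  1.38  0.    1.13 -2.12]
row [-0.0046  0.0006 -0.0035] [ 0.005  -0.0071 -0.0002] n>=0.1
```

View pics/w24.png

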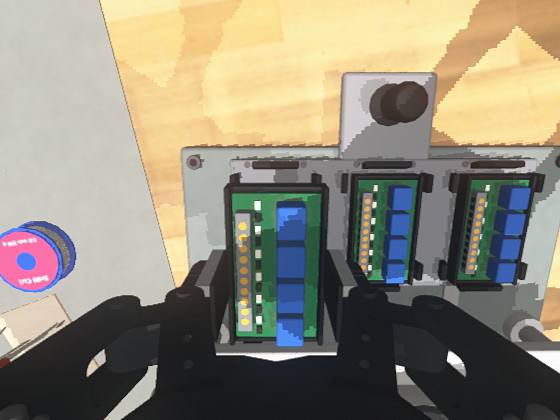

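```bash
python3 -m jog '-0.0046 0.0006 0 0.005 -0.0071 0 0.03;-0.0046 0.0006 0 0.005 -0.0071 0 0.03;-0.0046 0.0006 0 0.005 -0.0071 0 0.03;-0.0046 0.0006 0 0.005 -0.0071 0 0.03'
python3 - <<'E'
from h import *
st(); row(522.8,-350.1,30,np.pi-.165)
E
```

```text
time: 21.32
tcp_pos: [523.5, -350.2, 93.0]
orientation: [0.082, 0.997, -0.001, 0.001]
force: [-0.5, -0.3, -1.1]
gripper_width: 42.2
t21.32 tcp [ 523.5 -350.2   93. ] psi 2.9771 tilt [ 0.002  -0.0017] F [-0.5 -0.3 -1.1] w 42.2 q [-0.71  0.64  1.37  0.    1.13 -2.12]
row [0.0008 0.     0.063 ] [-0.0013  0.0022  0.0005] n>=1.5
```

```bash
python3 -m jog '0.0007 0 0.035 -0.0013 0.0022 0 0.03;0.0007 0 0.057 -0.0013 0.0022 0 0.03;0.0007 0 0.063 -0.0013 0.0022 0 0.03;0.0007 0 0.063 -0.0013 0.0022 0 0.03;0.0007 0 0.063 -0.0013 0.0022 0 0.03'
python3 - <<'E'
from h import *
st(); save("wrist","w25"); row(522.8,-350.1,15,np.pi-.165)
E
```

```text
time: 21.73
tcp_pos: [523.6, -350.6, 31.2]
orientation: [0.082, 0.997, -0.0, 0.001]
force: [0.2, -0.1, -0.6]
gripper_width: 42.3
t21.73 tcp [ 523.6 -350.6   31.2] psi 2.9771 tilt [ 0.0012 -0.0011] F [ 0.2 -0.1 -0.6] w 42.3 q [-0.71  0.71  1.43 -0.    1.   -2.12]
row [0.0013 0.0007 0.0168] [-0.0016  0.0025  0.0006] n>=0.4
```

View pics/w25.png

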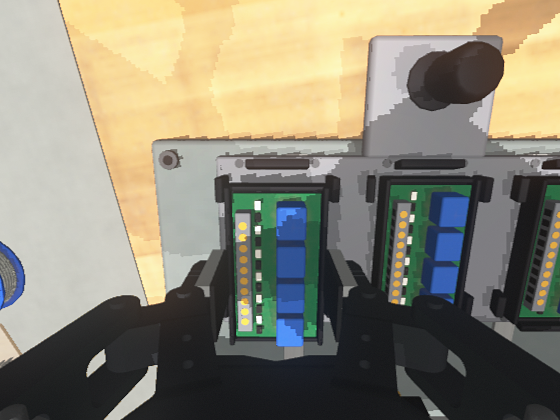

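```bash
python3 -m jog '0.0012 0.0003 0.005 -0.0016 0.0025 0 0.03;0.0012 0.0003 0.010 -0.0016 0.0025 0 0.03;0.0012 0.0003 0.014 -0.0016 0.0025 0 0.03;0.0012 0.0003 0.016 -0.0016 0.0025 0 0.03;0.0012 0.0003 0.016 -0.0016 0.0025 0 0.03'
python3 - <<'E'
from h import *
st(); save("wrist","w26"); row(522.8,-350.1,13,np.pi-.165)
E
```

```text
time: 22.2
tcp_pos: [522.7, -350.4, 15.7]
orientation: [0.082, 0.997, 0.0, -0.0]
force: [0.0, -0.5, -1.5]
gripper_width: 42.6
t22.20 tcp [ 522.7 -350.4   15.7] psi 2.9772 tilt [-0.0002  0.0002] F [ 0.  -0.5 -1.5] w 42.6 q [-0.71  0.73  1.44  0.    0.98 -2.12]
row [0.     0.0004 0.0028] [ 0.0001 -0.0001  0.0006] n>=0.1
```

View pics/w26.png

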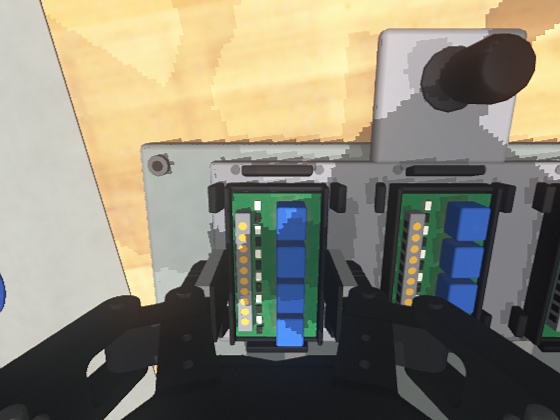

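```bash
python3 -m jog '0 0 0.0015 0 0 0 0.03;0 0 0.0025 0 0 0 0.03;0 0 0.003 0 0 0 0.03'
python3 -m jog '0 0 0 0 0 0 0.055;0 0 0 0 0 0 0.055;0 0 0 0 0 0 0.055;0 0 -0.02 0 0 0 0.055;0 0 -0.06 0 0 0 0.055;0 0 -0.1 0 0 0 0.055;0 0 -0.14 0 0 0 0.055;0 0 -0.18 0 0 0 0.055;0 0 -0.19 0 0 0 0.055;0 0 -0.19 0 0 0 0.055'
python3 - <<'E'
from h import *
st(); m,im=save("wrist","w27")
row(450,-270,200,np.pi-.165)
E
```

```text
time: 22.5
tcp_pos: [523.9, -350.8, 15.3]
orientation: [0.082, 0.997, -0.001, 0.001]
force: [-2.3, 4.5, 17.1]
gripper_width: 41.8
time: 23.33
tcp_pos: [524.9, -351.8, 209.7]
orientation: [0.082, 0.997, -0.003, 0.005]
force: [0.1, -0.1, -0.0]
gripper_width: 54.8
t23.33 tcp [ 524.9 -351.8  209.7] psi 2.9772 tilt [ 0.0089 -0.0068] F [ 0.1 -0.1 -0. ] w 54.8 q [-0.71  0.54  1.22  0.    1.38 -2.12]
row [0.0862 0.0679 0.006 ] [-0.0027  0.0056  0.0005] n>=2.6
```

View pics/w27.png

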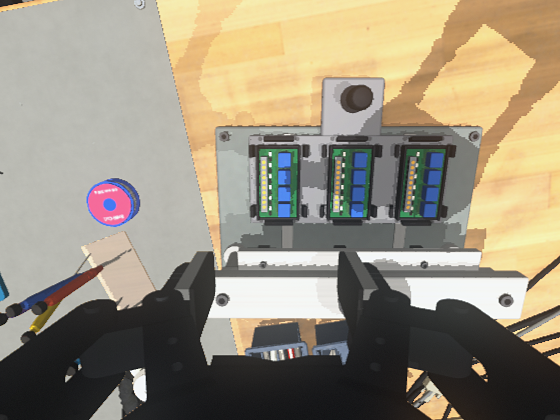

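```bash
python3 - <<'E'
import cv2
im=cv2.imread("pics/w27.png"); cv2.imwrite("pics/w27z.png",cv2.resize(im[65:235,210:490],None,fx=2.8,fy=2.8,interpolation=cv2.INTER_CUBIC))
E
```

```text
(no output)
```

View pics/w27z.png

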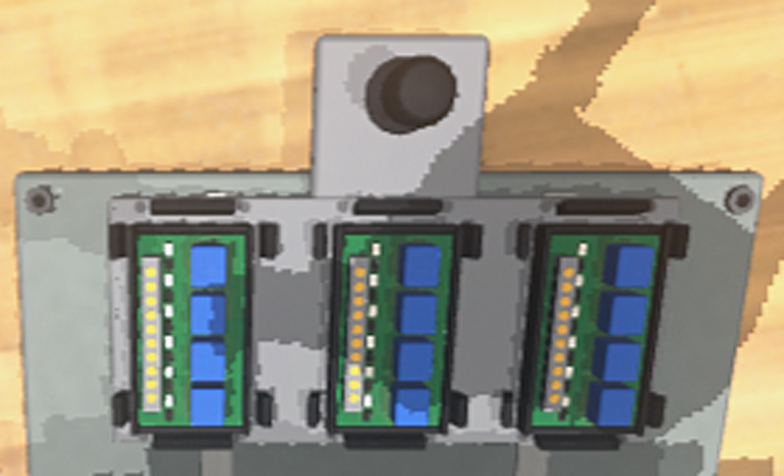

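```bash
python3 - <<'E'
from h import *
import pickle
for n,pts in [("w27",[(97.9,362.5)]),("w20",[(97,277)]),]:
    m=pickle.load(open(f"pics/{n}.pkl","rb"))
    print(n,np.round(unproj(m,pts,67),1))
m=pickle.load(open("pics/w27.pkl","rb"))
d=models.look_for("wrist","shuttle_knob"); print([(x["p"],x["pixel"],unproj(m,x["pixel"],60)[0].round(1)) for x in d[:2]])
d=models.outline_of("wrist","shuttle_knob"); print([(x["p"],x["pixel"],x["region"].sum()) for x in d[:2]])
im=cv2.imread("pics/w20.png"); g=im.max(2)[60:130,240:315]; cv2.imwrite("pics/kn.png",cv2.resize(im[60:150,230:325],None,fx=6,fy=6))
# palm from top
E
```

```text
w27 [[ 455.9 -266.1   67. ]]
w20 [[ 456.3 -266.3   67. ]]
[(0.97, [144.3, 347.7], array([ 493.7, -281.7,   60. ])), (0.29, [180.6, 420.1], array([ 538.3, -218.4,   60. ]))]
[(0.92, [145.1, 346.0], np.int64(10876)), (0.41, [258.3, 363.4], np.int64(4997))]
```

View pics/kn.png

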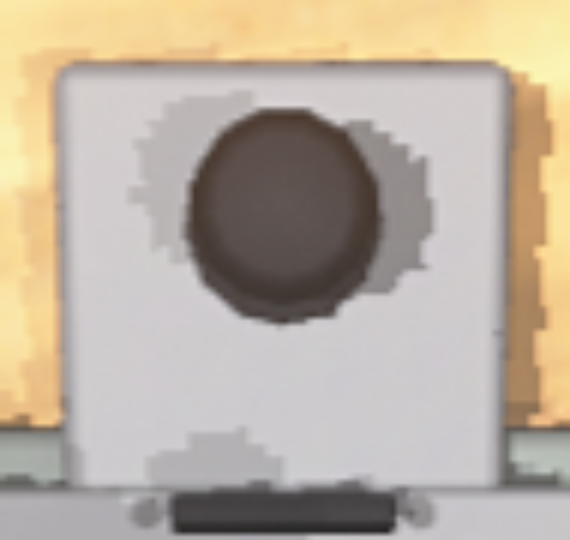

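```bash
python3 - <<'E'
from h import *
st();row(454.5,-266,90,np.pi-.165)
E
```

```text
t23.48 tcp [ 522.8 -350.   203.5] psi 2.9772 tilt [0.0004 0.0005] F [-0.9  0.5 -0.2] w 54.8 q [-0.71  0.54  1.22  0.    1.38 -2.12]
row [0.0811 0.0717 0.1135] [0.0005 0.0003 0.0006] n>=3.8
```

```bash
python3 -m jog '0.04 0.035 0.02 0 0 0 0.045;0.08 0.07 0.04 0 0 0 0.045;0.0811 0.0717 0.08 0 0 0 0.045;0.0811 0.0717 0.1135 0 0 0 0.045;0.0811 0.0717 0.1135 0 0 0 0.045;0.0811 0.0717 0.1135 0 0 0 0.045;0.0811 0.0717 0.1135 0 0 0 0.045'
python3 - <<'E'
from h import *
st();save("wrist","w28");row(454.5,-266,20,np.pi-.165)
E
```

```text
time: 24.07
tcp_pos: [455.1, -266.7, 90.0]
orientation: [0.082, 0.997, 0.0, -0.0]
force: [0.1, -0.1, 0.6]
gripper_width: 44.8
t24.07 tcp [ 455.1 -266.7   90. ] psi 2.9770 tilt [-0.0001  0.0008] F [ 0.1 -0.1  0.6] w 44.8 q [-0.68  0.48  1.68  0.    0.98 -2.08]
row [0.0017 0.0011 0.071 ] [-0.0005  0.0021  0.0002] n>=1.7
```

View pics/w28.png

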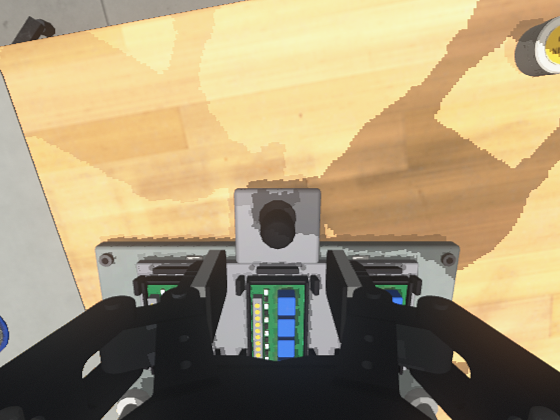

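```bash
python3 - <<'E'
from h import *
import pickle
m=pickle.load(open("pics/w28.pkl","rb"))
print(unproj(m,[(231,278)],67), proj(m,[[454.5,-266,67],[454.5,-266,30]]))
im=cv2.imread("pics/w28.png"); cv2.imwrite("pics/kn2.png",cv2.resize(im[180:270,230:330],None,fx=6,fy=6))
E
```

```text
[[ 452.41007694 -265.41741402   67.        ]] [[234.50526257 277.60170527]
 [216.81483573 277.39329867]]
```

View pics/kn2.png

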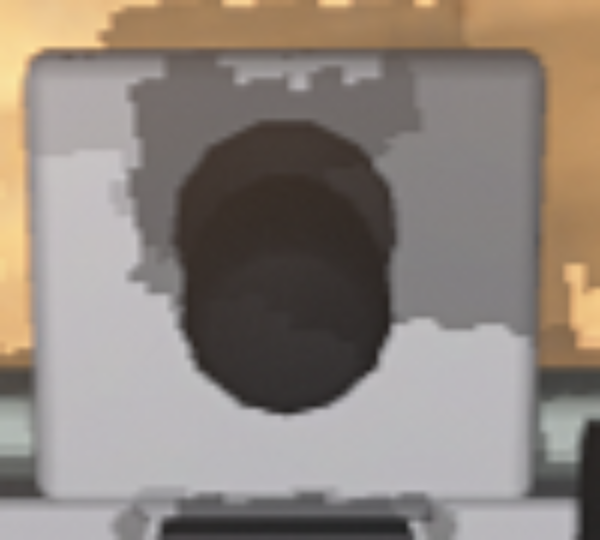

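```bash
python3 -m jog '0.0017 0.0011 0.035 0 0.002 0 0.045;0.0017 0.0011 0.06 0 0.002 0 0.045;0.0017 0.0011 0.07 0 0.002 0 0.045;0.0017 0.0011 0.07 0 0.002 0 0.045;0.0017 0.0011 0.07 0 0.002 0 0.01;0.0017 0.0011 0.07 0 0.002 0 0.01;0.0017 0.0011 0.07 0 0.002 0 0.01;0.0017 0.0011 0.07 0 0.002 0 0.01;0.0017 0.0011 0.07 0 0.002 0 0.01' 30
python3 - <<'E'
from h import *
st();save("wrist","w29")
o=manip.observe(); p=o["tcp_pos"]; d=np.array([np.cos(-.165),np.sin(-.165)])
row(*(p[:2]+d*80),p[2],np.pi-.165)
E
```

```text
time: 24.87
tcp_pos: [455.9, -266.1, 22.9]
orientation: [0.082, 0.997, -0.001, 0.002]
force: [2.2, 5.1, 5.1]
gripper_width: 19.4
t24.87 tcp [ 455.9 -266.1   22.9] psi 2.9766 tilt [ 0.0031 -0.0015] F [2.2 5.1 5.1] w 19.4 q [-0.67  0.57  1.74  0.    0.82 -2.08]
row [-0.08   -0.      0.0003] [-0.001   0.0033  0.    ] n>=1.9
```

View pics/w29.png

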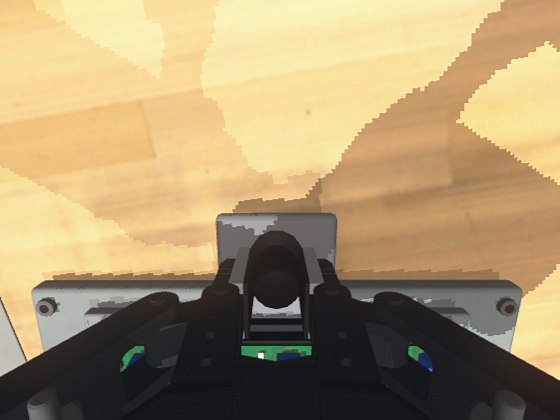

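```bash
python3 -m jog '-0.005 0 0 0 0 0 0.01;-0.012 0 0 0 0 0 0.01;-0.02 0 0 0 0 0 0.01;-0.028 0 0 0 0 0 0.01;-0.036 0 0 0 0 0 0.01;-0.044 0 0 0 0 0 0.01;-0.052 0 0 0 0 0 0.01;-0.06 0 0 0 0 0 0.01;-0.068 0 0 0 0 0 0.01;-0.074 0 0 0 0 0 0.01;-0.078 0 0 0 0 0 0.01;-0.078 0 0 0 0 0 0.01'
python3 - <<'E'
from h import *
st();save("wrist","w30")
E
```

```text
time: 25.92
tcp_pos: [534.3, -279.0, 23.1]
orientation: [0.082, 0.997, -0.001, 0.003]
force: [2.8, 2.9, -7.1]
gripper_width: 19.6
t25.92 tcp [ 534.3 -279.    23.1] psi 2.9768 tilt [ 0.005 -0.002] F [ 2.8  2.9 -7.1] w 19.6 q [-0.61  0.68  1.52  0.    0.94 -2.02]
```

View pics/w30.png

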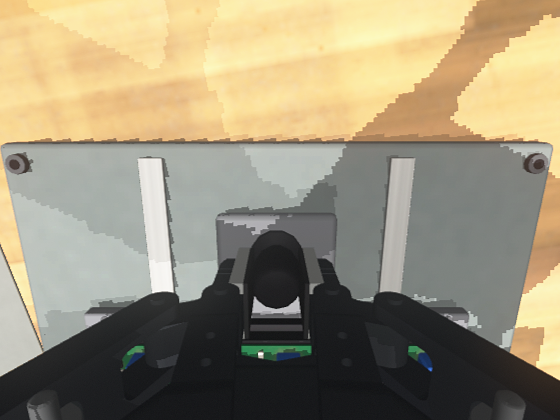

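```bash
python3 -m jog '-0.003 0 0 0 0 0 0.01;-0.006 0 0 0 0 0 0.01;-0.006 0 0 0 0 0 0.01'; python3 -m jog '-0.0025 0 0 0 0 0 0.01;-0.005 0 0 0 0 0 0.01;-0.005 0 0 0 0 0 0.01';  python3 -c "
from h import *
st()"
```

```text
time: 26.22
tcp_pos: [540.4, -280.0, 23.1]
orientation: [0.082, 0.997, -0.001, 0.003]
force: [-0.6, 2.8, -6.0]
gripper_width: 19.9
time: 26.47
tcp_pos: [540.6, -280.0, 23.0]
orientation: [0.082, 0.997, 0.0, -0.002]
force: [-19.0, 3.9, 6.7]
gripper_width: 19.5
t26.47 tcp [ 540.6 -280.    23. ] psi 2.9771 tilt [-0.0047  0.0011] F [-19.    3.9   6.7] w 19.5 q [-0.6   0.69  1.5  -0.    0.96 -2.01]
```

```bash
python3 -m jog '0 0 0 0 0 0 0.045;0 0 0 0 0 0 0.045;0 0 0 0 0 0 0.045;0 0 0 0 0 0 0.045;0.002 0 -0.03 0 0 0 0.045;0.004 0 -0.07 0 0 0 0.045;0.01 0 -0.11 0 0 0 0.045;0.02 0 -0.15 0 0 0 0.045;0.04 0 -0.19 0 0 0 0.045;0.06 0 -0.23 0 0 0 0.045;0.06 0 -0.25 0 0 0 0.03;0.06 0 -0.25 0 0 0 0.01;0.06 0 -0.25 0 0 0 0;0.06 0 -0.25 0 0 0 0'
python3 - <<'E'
from h import *
st();m,im=save("wrist","w31")
for n,z in [("palm_top",180)]:
    for d in models.look_for("wrist",n)[:5]:
        print(n,round(d["p"],2),np.round(d["pixel"],1),np.round(unproj(m,d["pixel"],z)[0],1))
m,im=save("top","t2"); cv2.imwrite("pics/t2z.png",cv2.resize(im[130:270,300:470,::-1],None,fx=4.2,fy=4.2,interpolation=cv2.INTER_CUBIC))
E
```

```text
time: 27.63
tcp_pos: [482.6, -270.3, 272.6]
orientation: [0.082, 0.997, 0.001, -0.002]
force: [0.6, -0.8, -0.1]
gripper_width: 0.2
t27.63 tcp [ 482.6 -270.3  272.6] psi 2.9773 tilt [-0.0049  0.0014] F [ 0.6 -0.8 -0.1] w 0.2 q [-0.65  0.36  1.33 -0.    1.46 -2.05]
palm_top 0.55 [280.9 312.8] [ 550.5 -250.9  180. ]
```

View pics/w31.png

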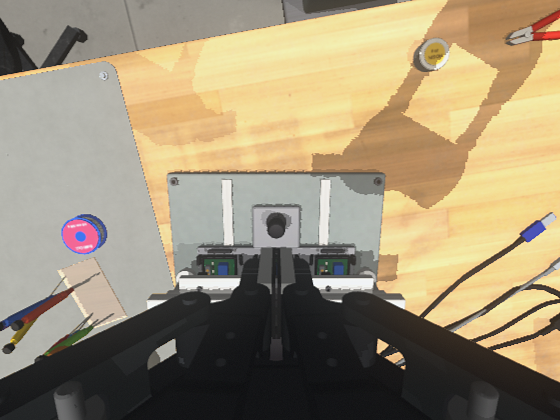

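View pics/t2z.png

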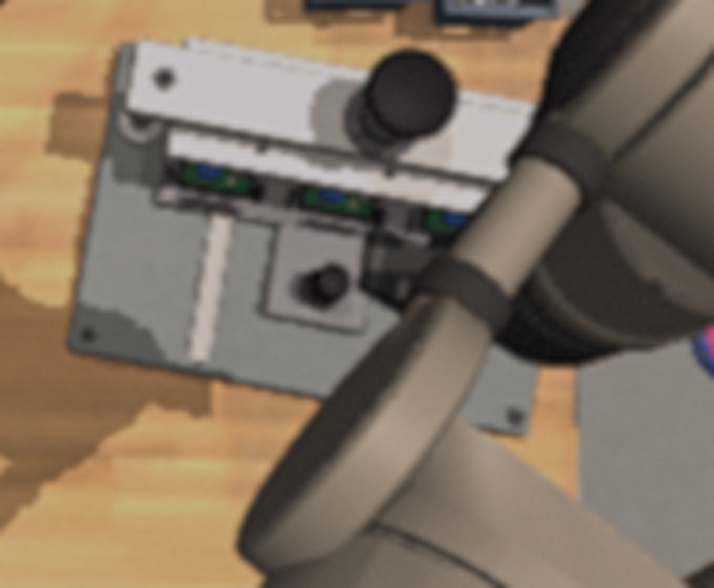

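```bash
python3 - <<'E'
from h import *
m=camera_model("top"); print(unproj(m,[(152.1,397.6)],178), proj(m,[[617.3,-292.8,178]]))
row(617,-293,260,np.pi-.165)
E
```

```text
[[ 617.06935385 -291.65503519  178.        ]] [[152.01127851 398.13067176]]
row [-0.1366 -0.0007  0.0105] [ 0.0018 -0.0074  0.0008] n>=3.3
```

```bash
python3 -m jog '-0.07 0 0.005 0.0018 -0.0074 0 0;-0.1366 -0.0003 0.01 0.0018 -0.0074 0 0;-0.1366 -0.0003 0.01 0.0018 -0.0074 0 0;-0.1366 -0.0003 0.05 0.0018 -0.0074 0 0;-0.1366 -0.0003 0.07 0.0018 -0.0074 0 0;-0.1366 -0.0003 0.07 0.0018 -0.0074 0 0;-0.1366 -0.0003 0.07 0.0018 -0.0074 0 0'
python3 - <<'E'
from h import *
st();m,im=save("wrist","w32");row(617,-292.5,195,np.pi-.165)
m,im=save("scene","s4"); print(proj(m,[[617,-292.5,180],[617,-292.5,136]]))
r,c=map(int,proj(m,[617,-292.5,150])[0]); cv2.imwrite("pics/s4z.png",cv2.resize(im[r-50:r+50,c-65:c+65,::-1],None,fx=5.5,fy=5.5,interpolation=cv2.INTER_CUBIC))
E
```

```text
time: 28.37
tcp_pos: [615.9, -291.9, 198.0]
orientation: [0.082, 0.997, 0.001, -0.002]
force: [-0.2, -0.0, 1.5]
gripper_width: -0.2
t28.37 tcp [ 615.9 -291.9  198. ] psi 2.9776 tilt [-0.0046  0.0028] F [-0.2 -0.   1.5] w -0.2 q [-0.55  0.65  1.04 -0.    1.45 -1.96]
row [-0.0005  0.0001  0.0056] [ 0.0003 -0.0008  0.0008] n>=0.1
[[241.21851882 372.85198791]
 [252.94505977 371.14814028]]
```

View pics/s4z.png

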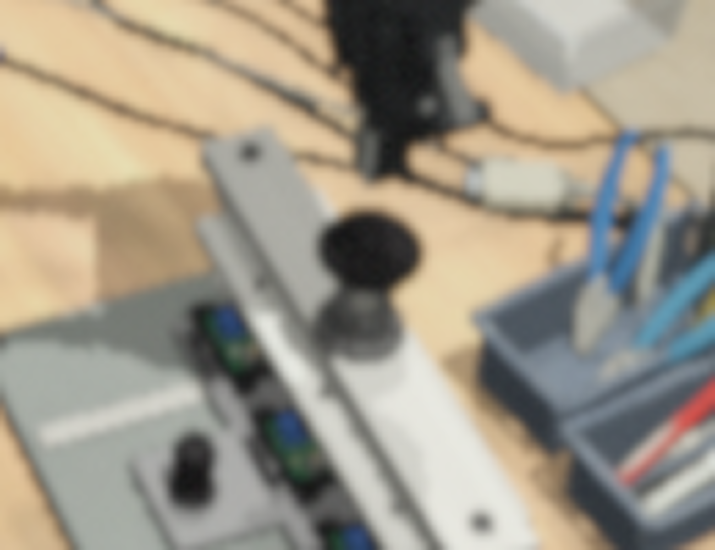

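View pics/w32.png

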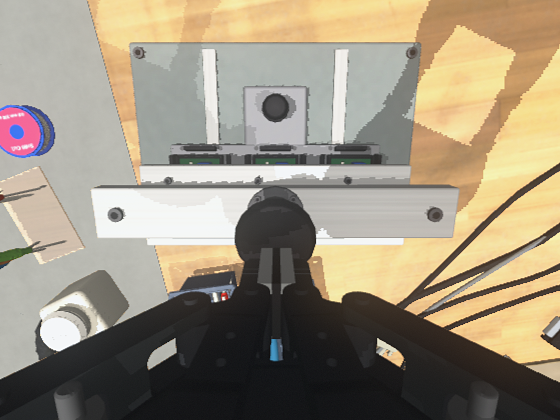

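```bash
python3 -m jog '-0.0005 0.0001 0.010 0.0003 -0.0008 0 0;-0.0005 0.0001 0.018 0.0003 -0.0008 0 0;-0.0005 0.0001 0.022 0.0003 -0.0008 0 0;-0.0005 0.0001 0.022 0.0003 -0.0008 0 0'
python3 -m jog '0 0 0.003 0 0 0 0;0 0 0.006 0 0 0 0;0 0 0.006 0 0 0 0'
python3 - <<'E'
from h import *
st();m,im=save("wrist","w33");cv2.imwrite("pics/w33z.png",cv2.resize(im[170:310,190:360,::-1],None,fx=4.2,fy=4.2,interpolation=cv2.INTER_CUBIC))
row(617,-292.5,170,np.pi-.165); print(proj(m,[617,-292.5,180]))
E
```

```text
time: 28.8
tcp_pos: [616.7, -292.6, 179.1]
orientation: [0.082, 0.997, -0.0, 0.0]
force: [-0.3, 0.8, 0.1]
gripper_width: 0.1
time: 29.05
tcp_pos: [616.4, -292.5, 172.5]
orientation: [0.082, 0.997, 0.0, -0.0]
force: [0.3, 0.4, 0.1]
gripper_width: -0.1
t29.05 tcp [ 616.4 -292.5  172.5] psi 2.9769 tilt [-0.  0.] F [0.3 0.4 0.1] w -0.1 q [-0.56  0.67  1.09  0.    1.39 -1.96]
row [-0.0004  0.0001  0.0028] [-0.0002  0.0004  0.0004] n>=0.1
[[257.25535015 276.74948129]]
```

View pics/w33z.png

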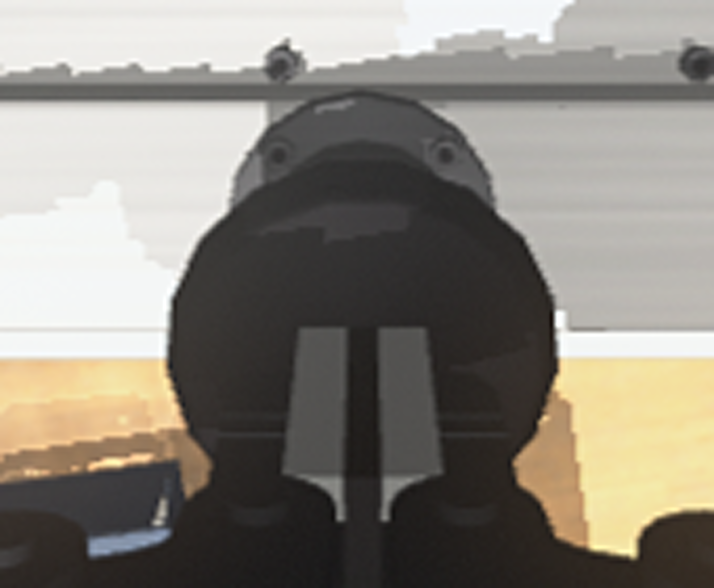

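```bash
for i in 1; do python3 -m jog '0 0 0.002 0 0 0 0;0 0 0.004 0 0 0 0;0 0 0.004 0 0 0 0'; done | grep -E 'tcp|force'; python3 -m jog '0 0 0.002 0 0 0 0;0 0 0.004 0 0 0 0;0 0 0.004 0 0 0 0'| grep -E 'tcp|force'; python3 -m jog '0 0 0.002 0 0 0 0;0 0 0.003 0 0 0 0;0 0 0.003 0 0 0 0'| grep -E 'tcp|force'
```

```text
tcp_pos: [616.4, -292.4, 168.3]
force: [-0.5, -0.0, -0.3]
tcp_pos: [616.2, -292.3, 163.7]
force: [-0.4, 0.0, -0.6]
tcp_pos: [616.1, -292.2, 160.3]
force: [0.9, -0.1, -0.2]
```

```bash
python3 -m jog '0 0 0.001 0 0 0 0;0 0 0.002 0 0 0 0;0 0 0.002 0 0 0 0'| grep -E 'tcp|force'; python3 -m jog '0 0 0.001 0 0 0 0;0 0 0.002 0 0 0 0;0 0 0.002 0 0 0 0'| grep -E 'tcp|force'; python3 - <<'E'
from h import *
st();m,im=save("wrist","w34");cv2.imwrite("pics/w34z.png",cv2.resize(im[170:310,190:360,::-1],None,fx=4.2,fy=4.2,interpolation=cv2.INTER_CUBIC))
m,im=save("scene","s5")
r,c=map(int,proj(m,[617,-292.5,150])[0]); cv2.imwrite("pics/s5z.png",cv2.resize(im[r-50:r+50,c-65:c+65,::-1],None,fx=5.5,fy=5.5,interpolation=cv2.INTER_CUBIC))
E
```

```text
tcp_pos: [616.2, -292.3, 158.7]
force: [-1.1, -0.5, 3.1]
tcp_pos: [616.2, -292.3, 156.9]
force: [-0.8, 1.0, 5.2]
t30.35 tcp [ 616.2 -292.3  156.9] psi 2.9770 tilt [-0.0006  0.0003] F [-0.8  1.   5.2] w 0.1 q [-0.56  0.68  1.11 -0.    1.36 -1.96]
```

View pics/w34z.png

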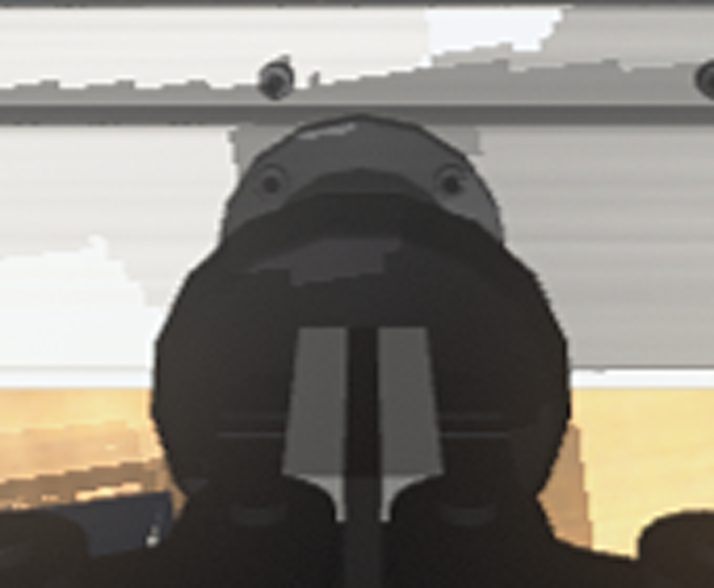

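View pics/s5z.png

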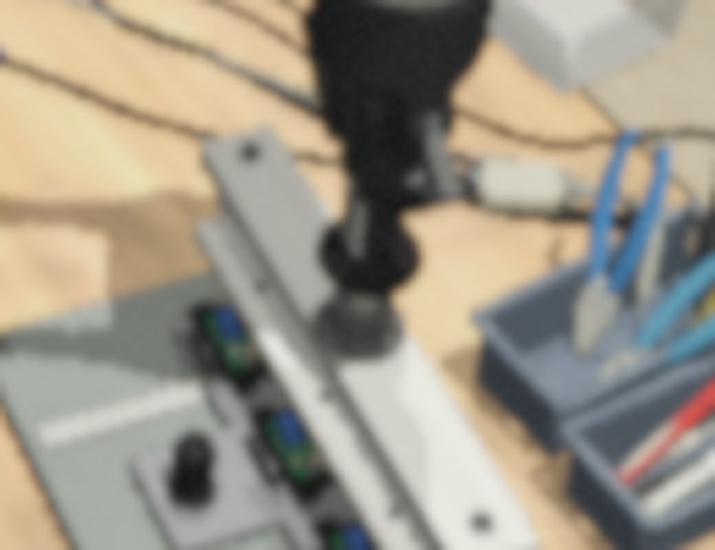

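```bash
for k in 1; do python3 -m jog '0 0 0.0015 0 0 0 0;0 0 0.003 0 0 0 0;0 0 0.003 0 0 0 0'| grep -E 'tcp|force'; done; python3 -m jog '0 0 0.0015 0 0 0 0;0 0 0.003 0 0 0 0;0 0 0.003 0 0 0 0'| grep -E 'tcp|force'; python3 -m jog '0 0 0.0015 0 0 0 0;0 0 0.003 0 0 0 0;0 0 0.003 0 0 0 0'| grep -E 'tcp|force'
```

```text
tcp_pos: [616.2, -292.3, 153.7]
force: [-0.2, 0.5, 5.1]
tcp_pos: [616.2, -292.3, 150.5]
force: [-1.3, 0.7, 4.9]
tcp_pos: [616.2, -292.3, 147.5]
force: [-1.5, 1.2, 5.9]
```

```bash
python3 -m jog '0 0 0.001 0 0 0 0;0 0 0.001 0 0 0 0'| grep -E 'tcp|force'; python3 -m jog '0 0 0.001 0 0 0 0;0 0 0.001 0 0 0 0'| grep -E 'tcp|force'; python3 -m jog '0 0 0.001 0 0 0 0;0 0 0.001 0 0 0 0'| grep -E 'tcp|force'; python3 -m jog '0 0 0.001 0 0 0 0;0 0 0.001 0 0 0 0'| grep -E 'tcp|force'
```

```text
tcp_pos: [616.2, -292.3, 146.8]
force: [-2.2, 1.3, 6.1]
tcp_pos: [616.2, -292.3, 146.0]
force: [-2.2, -0.0, 6.6]
tcp_pos: [616.2, -292.3, 145.7]
force: [-2.8, 0.4, 7.1]
tcp_pos: [616.3, -292.3, 145.6]
force: [-3.0, 2.2, 9.5]
```

```bash
python3 -m jog '0 0 0.0015 0 0 0 0;0 0 0.0015 0 0 0 0;0 0 0.0015 0 0 0 0'| grep -E 'tcp|force'; python3 -m jog '0 0 0.0015 0 0 0 0;0 0 0.0015 0 0 0 0;0 0 0.0015 0 0 0 0'| grep -E 'tcp|force'
```

```text
tcp_pos: [616.3, -292.3, 145.2]
force: [-3.6, 1.6, 9.8]
tcp_pos: [616.3, -292.4, 144.9]
force: [-3.5, 1.2, 10.3]
```

```bash
python3 - <<'E'
from h import *
for i in range(3):
    st(); m,im=save("scene","s6")
r,c=map(int,proj(m,[617,-292.5,150])[0]); cv2.imwrite("pics/s6z.png",cv2.resize(im[r-50:r+50,c-65:c+65,::-1],None,fx=5.5,fy=5.5,interpolation=cv2.INTER_CUBIC))
save("wrist","w35")
E
```

```text
t32.37 tcp [ 616.3 -292.4  144.9] psi 2.9772 tilt [ 0.002  -0.0016] F [-3.5  1.2 10.3] w 0.3 q [-0.56  0.68  1.13 -0.    1.33 -1.96]
t32.42 tcp [ 616.3 -292.3  144.9] psi 2.9772 tilt [ 0.002  -0.0016] F [-4.   1.4  8.7] w 0.0 q [-0.56  0.68  1.13 -0.    1.33 -1.96]
t32.47 tcp [ 616.3 -292.4  144.9] psi 2.9771 tilt [ 0.002  -0.0015] F [-3.5  1.5 10.1] w 0.1 q [-0.56  0.68  1.13 -0.    1.33 -1.96]
```

View pics/s6z.png

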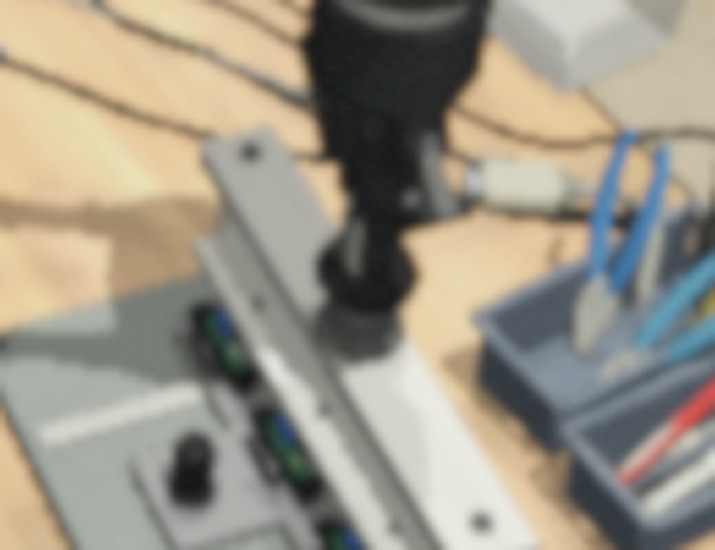

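View pics/w35.png

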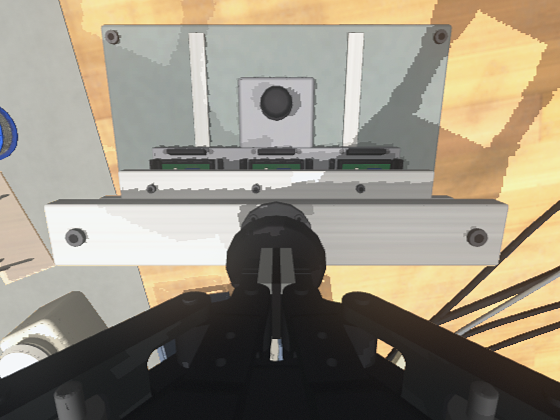

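```bash
python3 -m jog '0 0 0.002 0 0 0 0;0 0 0.003 0 0 0 0;0 0 0.003 0 0 0 0;0 0 0.003 0 0 0 0'| grep -E 'tcp|force|ori';python3 -m jog '0 0 0.003 0 0 0 0;0 0 0.003 0 0 0 0;0 0 0.003 0 0 0 0'| grep -E 'tcp|force'
```

```text
tcp_pos: [616.3, -292.4, 143.4]
orientation: [0.082, 0.997, -0.001, 0.001]
force: [-4.1, 1.8, 12.0]
tcp_pos: [616.4, -292.4, 142.2]
force: [-4.6, 2.1, 13.0]
```

```bash
python3 - <<'E'
from h import *
for i in range(3):
    m,im=save("wrist","w36"); st()
cv2.imwrite("pics/w36z.png",cv2.resize(im[170:310,190:360,::-1],None,fx=4.2,fy=4.2,interpolation=cv2.INTER_CUBIC))
m,im=save("scene","s7")
r,c=map(int,proj(m,[617,-292.5,150])[0]); cv2.imwrite("pics/s7z.png",cv2.resize(im[r-20:r+40,c-40:c+40,::-1],None,fx=9,fy=9,interpolation=cv2.INTER_CUBIC))
E
```

```text
t33.20 tcp [ 616.4 -292.4  142.2] psi 2.9773 tilt [ 0.0039 -0.003 ] F [-4.6  2.3 12.2] w 0.3 q [-0.55  0.68  1.14 -0.    1.32 -1.96]
t33.25 tcp [ 616.4 -292.4  142.2] psi 2.9773 tilt [ 0.0039 -0.003 ] F [-5.2  3.7 14.4] w -0.1 q [-0.55  0.68  1.14 -0.    1.32 -1.96]
t33.30 tcp [ 616.3 -292.4  142.2] psi 2.9772 tilt [ 0.0039 -0.003 ] F [-5.3  3.1 12.9] w -0.0 q [-0.55  0.68  1.14 -0.    1.32 -1.96]
```

View pics/w36z.png

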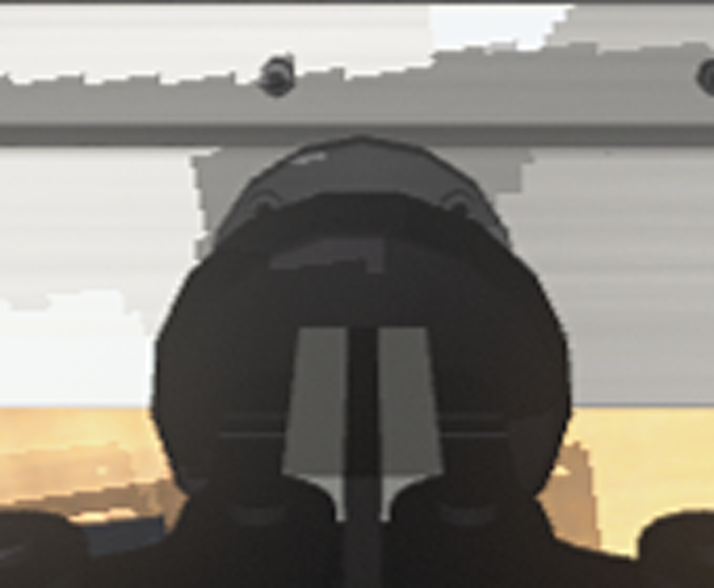

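View pics/s7z.png

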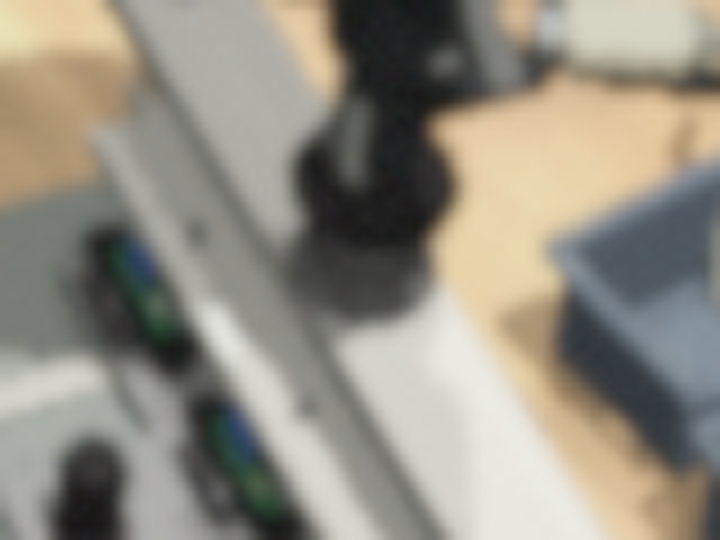

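```bash
python3 - <<'E'
from h import *
import pickle
for n in ["w32","w33","w34","w35","w36"]:
    im=cv2.imread(f"pics/{n}.png").max(2).astype(float); m=pickle.load(open(f"pics/{n}.pkl","rb"))
    best=[]
    for r in range(215,270):
        row_=im[r]
        def edge(dr):
            c=276+dr*30
            while 150<c<400 and row_[c]<78: c+=dr
            a,b=row_[c-dr],row_[c]; return c-dr+dr*(78-a)/(b-a)
        best.append((edge(1)-edge(-1),r))
    w=sorted(best)[::-1]; 
    ww=[x for x in best]; med=np.array([x[0] for x in best])
    print(n,"camz",m["xyz"][2].round(2),np.round(med,1).tolist()[5:55:2])
E
```

```text
w32 camz 361.33 [71.6, 73.5, 75.0, 77.0, 78.6, 78.6, 79.1, 79.2, 80.1, 80.3, 80.4, 80.4, 78.9, 77.6, 76.4, 74.8, 73.6, 72.5, 70.5, 67.5, 63.5, 62.0, 63.9, 64.6, 65.3]
w33 camz 335.44 [62.5, 66.2, 70.7, 75.0, 77.7, 79.7, 81.7, 83.1, 85.1, 87.1, 89.0, 90.4, 90.5, 90.5, 90.7, 90.8, 91.5, 91.6, 92.3, 91.7, 90.3, 88.9, 87.1, 86.5, 85.2]
w34 camz 319.91 [-inf, 73.5, 60.7, 65.0, 67.3, 70.4, 74.9, 79.5, 82.3, 84.3, 86.3, 88.3, 89.9, 91.9, 93.9, 95.9, 97.4, 97.4, 97.7, 98.1, 97.8, 97.9, 98.6, 99.3, 99.3]
w35 camz 307.69 [61.2, -inf, 60.9, 65.5, 69.0, 70.9, 75.6, 79.8, 82.8, 84.8, 86.8, 88.3, 90.2, 92.2, 94.1, 96.1, 97.4, 97.6, 97.7, 98.0, 98.1, 98.5, 98.9, 98.8, 98.8]
w36 camz 304.88 [61.7, 59.2, 61.3, 65.5, 69.1, 71.4, 75.8, 79.9, 82.8, 84.8, 86.8, 88.8, 90.6, 92.6, 94.1, 96.1, 97.4, 97.6, 98.0, 98.0, 98.1, 98.5, 98.8, 99.0, 98.9]<stdin>:11: RuntimeWarning: divide by zero encountered in scalar divide
```

```bash
python3 - <<'E'
from h import *
st(); manip.job_done(); st()
E
```

```text
t33.35 tcp [ 616.4 -292.4  142.2] psi 2.9773 tilt [ 0.0039 -0.003 ] F [-4.8  2.8 13.2] w -0.1 q [-0.55  0.68  1.14 -0.    1.32 -1.96]
the job is handed in; nothing more can be done
the job is handed in; nothing more can be done
```

The job is handed in at 33.4 s: all three modules are in the pockets, the shuttle is home, and the palm knob is held at about 18 mm down. No verdict was reported.

- **Modules:** they lie flat, one to a pocket, with the grey strips on the right. The second and third met the pocket floor 30 mm above their pick-up height, as they should. I lowered the first to just past that depth and let it go, and saw no contact force on it. In the wrist picture all three sit between their guides.
- **Shuttle:** it moved 85.9 mm after I pinched its knob, then hit its end stop at about 19 N. That fits a start at about 9 mm.
- **Press:** the hold is steady, with about 13 N on the wrist at the end, which is the force given for 18 mm. Three other estimates agree to about 1 mm:
  - Travel since first contact gives 17 to 18 mm.
  - The force began to climb, as the pins met the terminals, near the expected 14 mm.
  - The apparent size of the knob in the wrist picture gives 18.4 mm.

**Not confirmed:** I could not make out the dark ring against the collar in any picture, so the depth rests on force and travel. I also did not check the pin rows directly. There was no sharp rise in force that would mean the stop was reached.

The end of the fingers turned out to be roughly 17 to 20 mm short of the stated tool point, so the first grasp closed above the module without touching it. I lowered the tool in small steps and repeated it. I saw no sign that the tin, cutter or marker was touched, though I did not measure their positions again at the end.

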